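# Put the scraper away and get the brush ready over the degchi

### The arm

A 7-joint arm with a two-finger parallel gripper is mounted at the origin on the work surface. World frame = base frame: x ahead of the robot, y to its left, z up, the work surface at z = 0. Lengths are in mm, angles in rad, forces in N, time in s.
With the tool pointing down it reaches from about 400 to 925 mm from the base axis. Payload 4.1 kg.
Tool frame: the origin (TCP) lies midway between the tips of the shut fingers; the grasp point (between the pads) lies bot.pinch_z behind it (bot.pinch_z is the distance from the TCP to the grasp point, in mm); z points along the fingers, y is the line along which they close (so a half turn about z gives the same grasp; the last joint's range is limited). The gripper opens to 85 mm and grips with 20 to 120 N. Pads are 22 mm wide; open, the fingers measure 114 mm over their backs; the gripper's body (76 mm by 85 mm) begins 54 mm behind the grasp point. The pads swing forward as they close: fully open they stand 13 mm farther back than shut.
Start: joints at [1.167, 0.398, 0.045, 1.537, -0.019, 1.207, -0.051], TCP at [195.104, -620.066, 207.247] pointing down, gripper open.
Joint ranges: [-2.82, 2.82], [-0.49, 2.23], [-1.37, 1.46], [0, 2.46], [-1.36, 4.5], [0.23, 2], [-2.94, 2.94]. Speed limits (rad/s): [2.57, 2.57, 3.14, 3.14, 3.14, 3.14, 3.14].

### API

Orientations are given as a unit quaternion [w, x, y, z].
In Python, from plant import monitor, optics, job, bot gives the robot as it stands. The module is installed in compiled form; this text tells all that it offers.
- The arm moves only by the shell command python3 -m handwheel 'ROWS' [FORCE]. ROWS is text: rows parted by semicolons, each of 5 numbers parted by spaces: the opening, from 0 (shut) to 1 (fully open), then the shift along the tool's x, y, z in m, then the turn about the tool's z in rad. In form: fingers tx ty tz roll; .... A call has exactly 8 rows; each row shifts and turns the commanded pose from where the row before left it, along the tool's axes as they then stand; what a row does not reach is not made up. A row lasts 1/10 s, in which the tool goes at most 50 mm and 8.59 degrees, less where a joint would pass 70% of its speed; a pose out of reach is approached as far as the arm can. A call is refused whole if a number of a shift passes 0.05 or a number of a turn 0.15, either way. A call with a gripper value outside its range is refused whole. The fingers move at their own pace and stop on an object; FORCE is the grip in N (left out, the last holds). Time passes only in rows, so rows that do not move let the fingers close, or fill a call up. It gives the time, the measured TCP pose, the force, the opening and the grip force at its end, in the units of the state.
- monitor.read_state(): the state, without advancing time (a new reading comes with each control period).
- optics.camera(name): name is "scene" or "top"; returns (picture, depth): 420x560x3 uint8, red, green, blue; 420x560 float32, mm along the optical axis (not along the pixel's ray), 0 where there is no reading.
- optics.camera_model(name): a dict with "fx", "fy", "cx", "cy" (pixels), "R" (3x3) and "t" (3): a world point X has camera coordinates R X + t. Camera axes: x right, y down, z forward; pixel columns grow to the right and rows downward; lengths in mm; the calibration is good to about 2 mm. A picture is of the moment at which its call begins. camera_model takes no time and is no camera call.
- job.hand_in(): hands the job in; it is judged then, once.
The state is a dict: "t": time; "joints": joint angles; "qvel": joint speeds; "tau": joint torques, N m; "eef_pos": TCP position; "orientation": TCP orientation; "contact_force": force on the tool from outside, world axes, zero at the start; "moment": the same for the moment, N m; "finger_gap": finger opening in mm; "grip_force": force on a finger pad.
Only numpy, scipy, OpenCV 4.12 (cv2) and the standard library are available. Lean on these libraries where they do the work, as an engineer would, in place of code of your own. Each camera call takes 0.05 s, during which the arm holds its last target. There are 200 camera calls.

### The job

Scraping is done and the degchi is to be scrubbed next: slide the flat scraper, blade first, all the way into the slot of the wooden block and let go of it. Then draw the scrub brush out of its slanted stand, turn it level with the bristles facing straight down, and finish while still holding it there, still and raised over the middle of the degchi's open mouth, bristles a few centimetres above the rim and touching nothing. Leave the degchi and all the other things where they are.

Things in the scene. Friction and masses are not known exactly. Their poses are not given: they have to be found in the camera images.
- scraper: Flat pan scraper lying flat, 220 g: steel blade 105 (x) x 78 (y) x 3 mm, straight black bar handle behind it. Origin: centre of the blade's underside; x points from handle to front edge, z up. Handle: x -150 to -60 mm, 22 mm wide, 15 to 35 mm above the underside (clear of the stool). A neck 22 mm wide, 17 mm high joins them at x -74 to -50 mm. The centre of mass lies in the blade.
- scraper_edge (a point): Middle of the scraper blade's straight front edge (underside), 52.5 mm ahead of the blade's centre.
- scraper_handle (a point): Middle of the scraper's handle (105 mm behind the blade's centre, 25 mm above the underside): the place to grip it, 22 mm wide across y.
- slot_block: Fixed dark wooden block, 110 (x) x 114 (y) x 41 mm high, with one wide low slot in the face towards the robot. Origin: centre of underside; x points into the slot, z up. The slot is level, 90 mm wide, 14 mm high (15 to 29 mm above the stool), 95 mm deep: front face x = -55 mm, closed end x = +40 mm; its first 18 mm are open above. Fully home, 10 mm of the blade and the whole handle stick out.
- slot_mouth (a point): Middle of the lower edge of the slot's opening, on the slot's floor, 15 mm above the stool.
- slot_end (a point): Middle of the lower edge of the slot's closed end, on the slot's floor.
- brush: Black scrub brush, white bristles, 110 g, 240 mm long. Origin: on the handle's axis 115 mm from the butt, a good grip. x points from butt to head, bristles point to -z. Handle x -115 to 45 mm, 18 (y) x 14 (z) mm; head x 45 to 125 mm, 50 wide, 14 thick; stiff 72 x 44 mm bristle pad, face at z = -33 mm. In the stand it rises at 45 degrees away from the robot, head up, bristles facing away and down.
- bristles (a point): Middle of the bristle pad's face: 85 mm ahead of the brush's origin and 33 mm below it in the brush's own axes.
- brush_butt (a point): Butt end of the brush's handle, on its axis, 115 mm behind the brush's origin.
- brush_stand: Fixed steel stand: drip tray 230 (x -130 to 100) x 90 (y) x 18 mm; at its near end a slanted tube socket. Origin: on its underside; x away from the robot, z up. The socket rises along +x and holds the lowest 60 mm of the handle with 4 mm play: draw the brush out along its handle. The brush's origin rests at x = -31, z = 119 mm here. Side plates, 42 mm over all, up to z = 69 mm.
- socket_mouth (a point): Centre of the socket's opening, about 55 mm from the brush's origin down the handle.
- degchi: Round open aluminium pot without handles, 550 g, 176 mm across its flared rim, 100 mm high. Origin: centre of its underside, z up.
- degchi_mouth (a point): Centre of the degchi's open mouth, level with the rim, 100 mm above the stool.
- cooker_lid: Bystander, to be left alone: steel pressure cooker lid with a black bar handle, 220 mm across, 55 mm high.
- bowl_stack: Bystander, to be left alone: stack of three steel bowls, 136 mm across, 78 mm high.
- tumbler: Bystander, to be left alone: steel tumbler, 72 mm across, 100 mm high.
- soap: Bystander, to be left alone: bar of white soap, 85 x 55 x 28 mm.
- spoon: Bystander, to be left alone: steel spoon lying flat.
- powder_can: Bystander, to be left alone: closed metal can, 72 mm across, 130 mm high.
- katori: Bystander, to be left alone: small steel bowl, 84 mm across, 40 mm high.
Mind the look-alikes: they are no part of the job. What is shaped like the brush but green is not meant.

How it is judged (in metres and radians):
On the way, in this order (a step that is already met when the one before it is completed fails the run):
1. the scraper lies fully home in the block's slot, let go (x of scraper_edge in the frame of slot_block above 0.028 m and y of scraper_edge in the frame of slot_block between -0.02 and 0.02 m and z of scraper_edge in the frame of slot_block between 0.01 and 0.03 m and angle between the x axis of scraper and the x axis of slot_block, either way round below 0.2 rad and angle between scraper's own z axis and vertical below 0.2 rad and contact force between scraper and the fingers below 0.1 N), for 0.2 s.
2. the fingers hold the brush, drawn clear of its stand (contact force between brush and the fingers above 0.5 N and contact force between brush and brush_stand below 0.1 N and z of brush_butt in the frame of brush_stand above 0.085 m), for 0.2 s.
At the end, for the whole second after the job is handed in: Scraper let go in the slot, front edge within 12 mm of its closed end. Brush held at rest by the fingers alone, back within 20 degrees of straight up, bristle centre within 50 mm of the degchi's axis and 12 to 150 mm above the rim, touching neither stand nor degchi, which stands upright (all of step 1 and angle between brush's own z axis and vertical below 0.35 rad and horizontal distance between bristles and degchi_mouth below 0.05 m and z of bristles in the frame of degchi_mouth between 0.012 and 0.15 m and contact force between brush and the fingers above 0.5 N and contact force between brush and brush_stand below 0.1 N and contact force between brush and degchi below 0.1 N and contact force between brush and scraper below 0.1 N and linear speed of brush below 0.03 m/s and angular speed of brush below 0.2 rad/s and angle between degchi's own z axis and vertical below 0.1 rad); the arm keeps its last pose, push and grip.
It fails at once if the degchi is shifted by more than 3 cm (distance of degchi from where it was at the start of the episode above 0.03 m).
It fails at once if one of the other things is shifted by more than 3 cm (distance of any of cooker_lid, bowl_stack, tumbler, soap, spoon, powder_can, katori from where it was at the start of the episode above 0.03 m).
It also fails if it takes over 59 s, if anything falls off the work surface, if the arm or the gripper's body presses on something with over 40 N, if the wrist force passes 120 N, or if a joint passes its speed limit or range.

## Working session

There is one attempt and no reset: what is moved stays moved. The work goes in short steps, Python scripts to look and compute and a shell command to move; the robot and the scene stay as the last step left them, time stands still between calls to the robot, and variables do not carry over. Pictures are saved under pics/ and viewed, at most 10 in all, crops included, and the job is handed in when it is done.

```bash
mkdir -p pics; ls; python3 - <<'E'
from plant import monitor, optics, job, bot
import cv2,numpy as np
print(bot.pinch_z, monitor.read_state())
for n in ("scene","top"):
    p,d=optics.camera(n); cv2.imwrite(f"pics/{n}0.png",cv2.resize(p[:,:,::-1],(784,588))); np.savez(f"{n}0.npz",p=p,d=d)
    print(n,optics.camera_model(n))
E
```

```text
pics
18.700000000000003 {'t': 0.0, 'joints': array([ 1.16696837,  0.39917668,  0.04501454,  1.53789668, -0.01868244,
        1.20690705, -0.05068723]), 'qvel': array([ 6.33832094e-05, -5.77273110e-04,  5.47060080e-04,  1.09824251e-03,
        2.71623398e-03, -9.45445904e-04,  1.43154499e-04]), 'tau': array([ 2.07203525e-04, -4.75123358e+01,  1.36477847e+00, -2.54221129e+01,
        1.15157466e-02,  9.55349940e-03,  6.52226348e-06]), 'eef_pos': array([ 194.89838928, -619.36617654,  206.16561337]), 'orientation': array([-9.58461812e-04,  9.88395692e-01,  1.51897956e-01, -2.20157466e-04]), 'contact_force': array([-0.67172555, -0.7976747 , -0.10691551]), 'moment': array([-0.00340029, -0.07071633,  0.04681007]), 'grip_force': 0.0, 'finger_gap': 85.202017462192}
scene {'fx': 396.2966917069738, 'fy': 396.2966917069738, 'cx': 278.5701592803643, 'cy': 217.66968065988289, 'R': array([[ 0.20666711,  0.97831105, -0.01400725],
       [ 0.81651221, -0.18033972, -0.54843906],
       [-0.53907005,  0.10190723, -0.8360732 ]]), 't': array([-132.35821032, -366.1863352 , 1740.68745454])}
top {'fx': 429.3124088482013, 'fy': 429.3124088482013, 'cx': 280.3843238220799, 'cy': 213.49395988857796, 'R': array([[ 0.0424682 , -0.99908531,  0.0049999 ],
       [-0.97843262, -0.04260185, -0.20212543],
       [ 0.20215355,  0.00369183, -0.97934688]]), 't': array([  27.36354716,  541.4856461 , 1536.40524348])}
```

View pics/scene0.png

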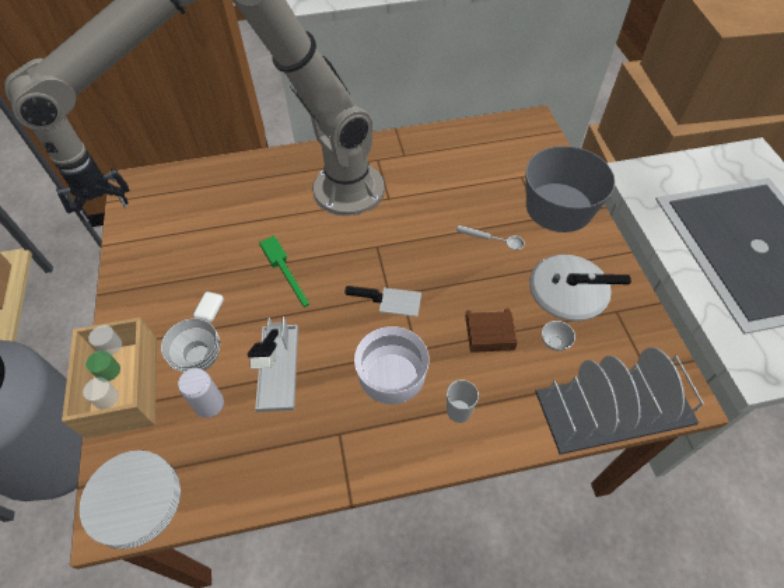

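View pics/top0.png

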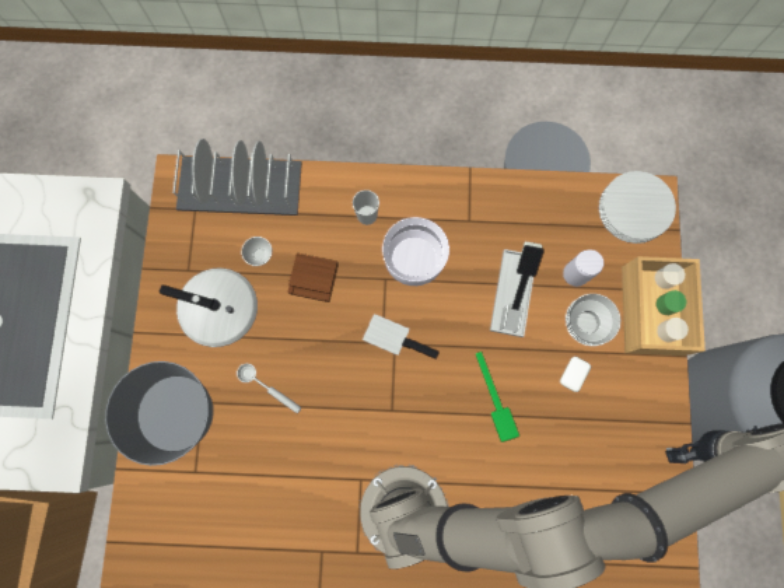

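Both pictures show the scene (784x588 view). In the top view: scraper blade (385,335) with its handle (420,347), block (313,277), degchi (416,250) and stand (513,292). The black and white brush (522,275) sits in the stand. The look-alike is the green one at (497,400), lying on the table. Next I measure positions from depth and crop the brush and scraper.

```bash
cat > h.py <<'E'
import numpy as np,cv2
from plant import optics,monitor
def grab(n):
    p,d=optics.camera(n); return p,d,world(n,d)
def world(n,d):
    m=optics.camera_model(n); v,u=np.mgrid[:420,:560]
    c=np.stack([(u-m['cx'])/m['fx']*d,(v-m['cy'])/m['fy']*d,d],-1)
    return (c-m['t'])@m['R']      # R^T (c-t)
def rect(P):
    (c,s,a)=cv2.minAreaRect(P[:,:2].astype(np.float32)); return np.round(c,1),np.round(s,1),round(a,1)
E
python3 - <<'E'
from h import *
z=np.load('top0.npz'); p,d=z['p'],z['d']; W=world('top',d)
hsv=cv2.cvtColor(p,cv2.COLOR_RGB2HSV)
def roi(x0,y0,x1,y1,W=W): s=np.s_[int(y0/1.4):int(y1/1.4),int(x0/1.4):int(x1/1.4)]; return W[s].reshape(-1,3),hsv[s].reshape(-1,3)
def show(n,P): print(n,len(P),'mean',P.mean(0).round(1),'zp',np.percentile(P[:,2],[5,50,95]).round(1),rect(P))
P,h=roi(355,305,445,365)
print('table z',np.median(P[h[:,1]>100][:,2]))
show('blade',P[(h[:,1]<60)&(h[:,2]>120)&(P[:,2]<12)]); show('handle',P[(h[:,2]<70)&(P[:,2]>8)])
P,h=roi(280,245,345,310); show('block',P[(P[:,2]>33)&(P[:,2]<50)]); show('blocklow',P[(P[:,2]>9)&(P[:,2]<33)&(h[:,2]<130)])
P,h=roi(375,210,455,290); r=P[(P[:,2]>92)&(P[:,2]<108)]; show('rim',r); print(cv2.minEnclosingCircle(r[:,:2].astype(np.float32)))
P,h=roi(480,235,550,345); show('tray',P[(P[:,2]>8)&(P[:,2]<26)&(h[:,1]<60)]); 
b=P[(h[:,2]<70)&(P[:,2]>60)]; show('brush',b); c=b.mean(0);u=np.linalg.svd(b-c)[2][0]; print(c,u)
for k in [(475,230,560,350,'brush'),(350,295,450,370,'scr')]:
    a=[int(v/1.4) for v in k[:4]]; cr=p[a[1]:a[3],a[0]:a[2],::-1]
    cv2.imwrite(f'pics/c_{k[4]}.png',cv2.resize(cr,(380,int(380*cr.shape[0]/cr.shape[1])),interpolation=cv2.INTER_CUBIC))
a=cv2.imread('pics/c_brush.png');b=cv2.imread('pics/c_scr.png');H=max(a.shape[0],b.shape[0])
cv2.imwrite('pics/crop1.png',np.hstack([cv2.copyMakeBorder(i,0,H-i.shape[0],0,0,0) for i in(a,b)]))
E
```

```text
table z 0.5962322370311824
blade 556 mean [453.4  66.5   3.4] zp [-2.3  3.5  9.1] (array([453.4,  66.4]), array([106.7,  79.5]), 69.8)
handle 139 mean [416.6 -27.   33.3] zp [18.5 34.3 40.7] (array([417. , -27.5]), array([92. , 20.2]), 69.3)
block 718 mean [605.  269.1  41.2] zp [35.2 41.2 46.9] (array([598.6, 270.6]), array([115.1, 109. ]), 80.1)
blocklow 191 mean [558.3 269.7  18.7] zp [10.8 17.3 31.2] (array([595.9, 269.3]), array([112.3, 108.6]), 80.4)
rim 382 mean [675.   -5.7  97.6] zp [ 92.7  97.4 103.7] (array([685.7,   1.7]), array([211.8, 172.5]), 13.8)
((692.21826171875, 17.59507942199707), 118.35385131835938)
tray 310 mean [ 567.2 -266.5   14.6] zp [ 8.3 14.5 22.6] (array([ 581.7, -277.1]), array([ 91.3, 231.9]), 81.1)
brush 374 mean [ 600.8 -275.2  187.7] zp [ 97.1 177.6 209.8] (array([ 420.2, -149.2]), array([ 80.5, 554.4]), 54.4)
[ 600.849172   -275.17144212  187.65472302] [-0.22397002  0.20472949  0.95285008]
```

View pics/crop1.png

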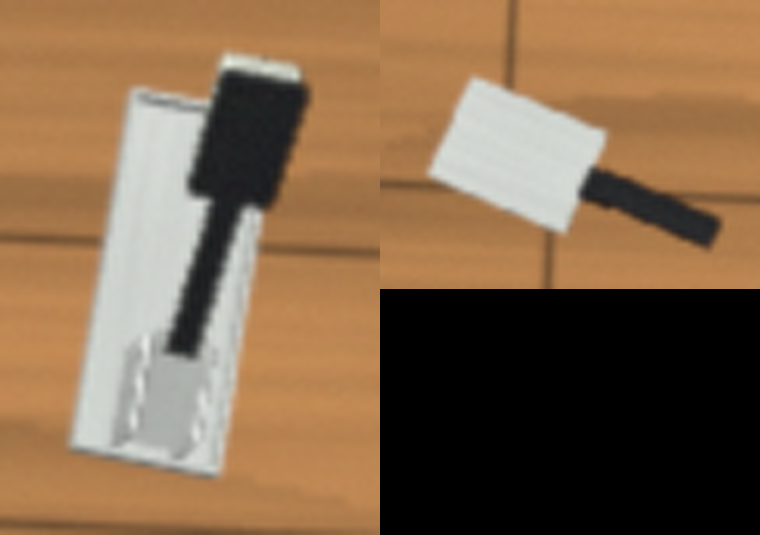

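The left crop shows the black brush with white bristles (head at 250,140, handle foot at 180,350) in the steel stand. This is the one meant, because the look-alike is green and lies loose on the table. The right crop shows the scraper lying flat, blade (515,155) and handle (650,205). Now I move to the scraper.

```bash
cat >> h.py <<'E'
from scipy.spatial.transform import Rotation as Ro
def to(x,y,z,yaw):
    s=monitor.read_state(); R=Ro.from_quat(np.roll(s['orientation'],-1)).as_matrix(); e=s['eef_pos']
    y0=np.degrees(np.arctan2(R[1,0],R[0,0])); r=-np.radians((yaw-y0+180)%360-180)
    print('t',round(s['t'],2),'tcp',e.round(1),'yaw',y0.round(1),'tilt',R[:,2].round(3),'gap',round(s['finger_gap'],1),'F',s['contact_force'].round(1),'j',s['joints'].round(2))
    print('  shift tool mm',(R.T@(np.array([x,y,z])-e)).round(1),'roll',round(r,3))
E
python3 -m handwheel '1 0.03 -0.038 0 0;1 0.03 -0.038 0 0;1 0.03 -0.038 0 0;1 0.03 -0.038 0 0;1 0.03 -0.038 0 0;1 0.03 -0.038 0 0;1 0.03 -0.038 0 0;1 0.03 -0.038 0 0' 20
python3 -m handwheel '1 0.03 -0.038 0 0;1 0.03 -0.038 0 0;1 0.03 -0.038 0 0;1 0.03 -0.038 0 0;1 0 0 0 -0.15;1 0 0 0 -0.15;1 0 0 0 -0.15;1 0 0 0 -0.15'
python3 -c "
from h import *
to(416.6,-32,120,69.5)
W=world('top',np.load('top0.npz')['d']);P=W.reshape(-1,3)
r=P[(abs(P[:,0]-680)<130)&(abs(P[:,1]+0)<130)&(P[:,2]>94)&(P[:,2]<106)]
from scipy.optimize import least_squares as L
print(L(lambda q:np.hypot(r[:,0]-q[0],r[:,1]-q[1])-q[2],[680,0,86],loss='soft_l1',f_scale=3).x)
W=world('scene',np.load('scene0.npz')['d']);P=W.reshape(-1,3)
r=P[(abs(P[:,0]-680)<130)&(abs(P[:,1]+0)<130)&(P[:,2]>94)&(P[:,2]<106)]
print(L(lambda q:np.hypot(r[:,0]-q[0],r[:,1]-q[1])-q[2],[680,0,86],loss='soft_l1',f_scale=3).x)
b=P[(abs(P[:,0]-600)<75)&(abs(P[:,1]-270)<75)&(P[:,2]>34)&(P[:,2]<48)];print('block',rect(b))
b=P[(abs(P[:,0]-580)<130)&(abs(P[:,1]+277)<75)&(P[:,2]>10)&(P[:,2]<25)];print('tray',rect(b))
b=P[(abs(P[:,0]-417)<50)&(abs(P[:,1]+30)<60)&(P[:,2]>22)&(P[:,2]<45)];print('handle',rect(b))
"
```

```text
t: 0.9
eef_pos: [332.9, -256.0, 207.0]
orientation: [0.0, 0.988, 0.152, -0.0]
contact_force: [0.6, 0.1, 0.1]
finger_gap: 85.3
grip_force: 0.0
t: 1.7
eef_pos: [401.2, -76.8, 206.8]
orientation: [-0.0, 0.898, 0.44, -0.0]
contact_force: [0.1, -0.2, -0.2]
finger_gap: 85.6
grip_force: 0.0
t 1.7 tcp [401.2 -76.8 206.8] yaw 52.2 tilt [-0.001 -0.    -1.   ] gap 85.6 F [ 0.1 -0.2 -0.2] j [ 0.54 -0.03 -0.44  2.06 -0.02  1.11 -0.55]
  shift tool mm [ 44.9 -15.3  86.8] roll -0.302
[667.82900869  -2.5424374   83.22277644]
[668.72340989  -1.82467365  83.2921433 ]
block (array([604.7, 270.8]), array([114.6,  99.9]), 80.4)
tray (array([ 582.2, -277. ]), array([ 92. , 230.9]), 80.9)
handle (array([417.6, -31.6]), array([88.8, 24.4]), 68.6)
```

```bash

python3 -m handwheel '1 0 0 0 -0.15;1 0 0 0 -0.15;1 0.024 0 0.02 0;1 0.024 0 0.03 0;1 0 0 0.03 0;1 0 0 0.02 0;1 0 0 0 0;1 0 0 0 0'
python3 - <<'E'
from h import *
to(416.6,-32,7,69.5)
p,d,W=grab('top'); cv2.imwrite('pics/a1.png',cv2.resize(p[190:280,220:340,::-1],(720,540),interpolation=cv2.INTER_CUBIC))
E
```

```text
t: 2.5
eef_pos: [418.8, -32.2, 107.4]
orientation: [-0.0, 0.824, 0.567, -0.0]
contact_force: [0.3, -0.4, 0.2]
finger_gap: 85.0
grip_force: 0.0
t 2.5 tcp [418.8 -32.2 107.4] yaw 69.0 tilt [-0.  0. -1.] gap 85.0 F [ 0.3 -0.4  0.2] j [ 0.45  0.12 -0.5   2.16  0.08  0.88 -0.47]
  shift tool mm [ -0.6  -2.1 100.4] roll -0.008
```

View pics/a1.png

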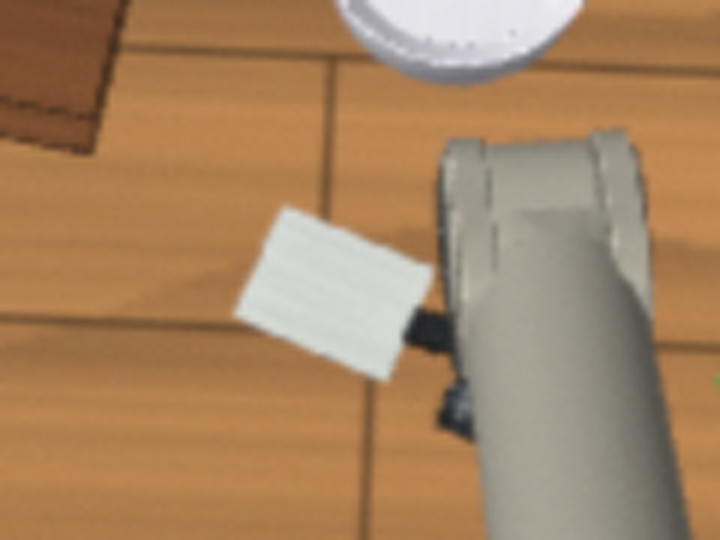

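The wrist covers the handle. The blade (335,290) is undisturbed and a finger shows at (455,410). I descend and grip.

```bash

python3 -m handwheel '1 0 -0.002 0.03 0;1 0 0 0.03 0;1 0 0 0.025 0;1 0 0 0.014 0;1 0 0 0 0;0 0 0 0 0;0 0 0 0 0;0 0 0 0 0' 120
python3 -m handwheel '0 0 0 0 0;0 0 0 0 0;0 0 0 0 0;0 0 0 -0.02 0;0 0 0 -0.03 0;0 0 0 -0.03 0;0 0 0 0 0;0 0 0 0 0'
python3 - <<'E'
from h import *
to(600-231.5*.985,270.3+231.5*.174,100,-9.8)
p,d,W=grab('scene'); cv2.imwrite('pics/a2.png',cv2.resize(p[180:280,220:360,::-1],(784,560),interpolation=cv2.INTER_CUBIC))
E
```

```text
t: 3.35
eef_pos: [418.1, -31.7, 9.3]
orientation: [0.001, 0.824, 0.567, 0.001]
contact_force: [0.8, 0.1, 0.0]
finger_gap: 44.0
grip_force: 0.0
t: 4.15
eef_pos: [416.6, -31.8, 88.1]
orientation: [0.0, 0.824, 0.567, -0.0]
contact_force: [-0.3, -0.7, -3.5]
finger_gap: 13.9
grip_force: 119.1
t 4.15 tcp [416.6 -31.8  88.1] yaw 69.0 tilt [ 0.    -0.001 -1.   ] gap 13.9 F [-0.3 -0.7 -3.5] j [ 0.45  0.15 -0.51  2.18  0.1   0.83 -0.49]
  shift tool mm [ 303.7 -164.2  -12.2] roll 1.376
```

View pics/a2.png

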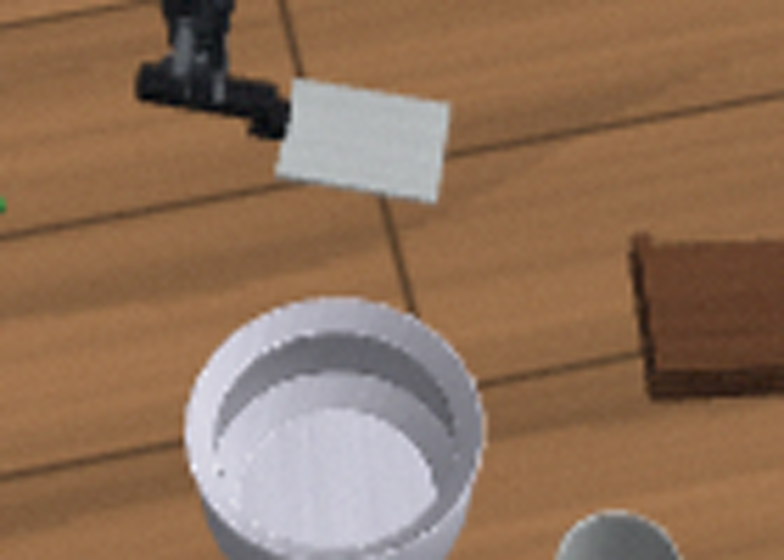

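The scraper is held level-looking, with the blade at (365,140) and the handle at (205,85) between the fingers. I check the blade's pitch and how high the spoon stands near the approach.

```bash
cat >> h.py <<'E'
def blade(cam='scene',yaw=None):
    s=monitor.read_state(); R=Ro.from_quat(np.roll(s['orientation'],-1)).as_matrix(); g=s['eef_pos']-18.7*R[:,2]
    p,d,W=grab(cam); h=cv2.cvtColor(p,cv2.COLOR_RGB2HSV).reshape(-1,3); P=W.reshape(-1,3); L=(P-g)@R
    k=(h[:,1]<60)&(h[:,2]>100)&(L[:,0]>48)&(L[:,0]<165)&(abs(L[:,1])<48)&(abs(L[:,2])<60)
    Q=L[k]; c=np.median(Q,0); A=np.c_[Q-c]; A=A[abs(A[:,2])<25]
    q=np.linalg.lstsq(np.c_[A[:,:2],np.ones(len(A))],A[:,2],rcond=None)[0]
    print('blade in tool frame (rel. grasp pt): n',k.sum(),'centre',c.round(1),'down-slope deg x,y',np.degrees(q[:2]).round(1),'rect',rect(Q))
E
python3 - <<'E'
from h import *
blade('scene'); blade('top')
P=world('top',np.load('top0.npz')['d']); P=P[255:300,165:218].reshape(-1,3)
import numpy as np
h=cv2.cvtColor(np.load('top0.npz')['p'],cv2.COLOR_RGB2HSV)[255:300,165:218].reshape(-1,3)
Q=P[h[:,1]<60]; print(Q.min(0).round(),Q.max(0).round(),rect(Q),np.percentile(Q[:,2],[50,95]))
E
python3 -m handwheel '0 0.045 0 0 0;0 0.045 0 0 0;0 0.045 0 0 0;0 0.045 0 0 0;0 0.045 0 0 0;0 0.045 0 0 0;0 0.033 -0.01 0 0.05;0 0 -0.04 0 0.1'
```

```text
blade in tool frame (rel. grasp pt): n 516 centre [101.7   1.3  34.5] down-slope deg x,y [ 5.2 -0.4] rect (array([1.013e+02, 1.000e-01]), array([ 82.6, 103.8]), 89.5)
blade in tool frame (rel. grasp pt): n 604 centre [100.4  -1.2  35.3] down-slope deg x,y [ 6.  -0.2] rect (array([100.5,  -0.4]), array([ 78.4, 104.8]), 89.3)
[218.  45.  -8.] [ 355.  456. 1614.] (array([259.7, 256.6]), array([426.5,  67.7]), 69.9) [13.26402944 23.12944878]
t: 5.1
eef_pos: [482.6, 275.4, 86.7]
orientation: [-0.002, 0.865, 0.501, 0.002]
contact_force: [-0.1, 0.7, -2.0]
finger_gap: 13.9
grip_force: 121.0
```

```bash

python3 -m handwheel '0 0 0 0 0.15;0 0 0 0 0.15;0 0 0 0 0.15;0 0 0 0 0.15;0 0 0 0 0.15;0 0 0 0 0.15;0 0 0 0 0.15;0 0 0 0 0.15'
python3 -c "
from h import *
to(375.4,310,70,-9.8)"
```

```text
t: 5.9
eef_pos: [478.1, 270.6, 86.1]
orientation: [0.001, 0.997, -0.076, -0.002]
contact_force: [-0.6, -0.2, -3.1]
finger_gap: 13.8
grip_force: 120.0
t 5.9 tcp [478.1 270.6  86.1] yaw -8.7 tilt [-0.004 -0.002 -1.   ] gap 13.8 F [-0.6 -0.2 -3.1] j [-0.31  0.36 -0.34  1.9   0.15  0.91 -2.45]
  shift tool mm [-107.4  -23.5   16.4] roll 0.02
```

```bash

python3 -m handwheel '0 -0.036 -0.008 0 0.02;0 -0.036 -0.008 0 0;0 -0.035 -0.007 0 0;0 0 0 0.01 0;0 0 0 0 0;0 0 0 0 0;0 0 0 0 0;0 0 0 0 0'
python3 - <<'E'
from h import *
to(375.4,310,41.5,-9.8); blade('top'); blade('scene')
p,d,W=grab('top'); h=cv2.cvtColor(p,cv2.COLOR_RGB2HSV).reshape(-1,3);P=W.reshape(-1,3)
k=(abs(P[:,0]-595)<80)&(abs(P[:,1]-270)<75)&(P[:,2]>12)&(P[:,2]<50)&(h[:,1]>60); print('block',rect(P[k]))
cv2.imwrite('pics/a3.png',cv2.resize(p[165:275,180:320,::-1],(784,616)[:2] if 0 else (756,594),interpolation=cv2.INTER_CUBIC))
E
```

```text
t: 6.7
eef_pos: [378.4, 310.4, 78.2]
orientation: [-0.0, 0.997, -0.083, 0.0]
contact_force: [0.0, 0.1, -2.9]
finger_gap: 14.0
grip_force: 120.0
t 6.7 tcp [378.4 310.4  78.2] yaw -9.6 tilt [ 0.  0. -1.] gap 14.0 F [ 0.   0.1 -2.9] j [-0.43  0.28 -0.39  2.04  0.14  0.85 -2.64]
  shift tool mm [-2.9  0.9 36.7] roll 0.004
blade in tool frame (rel. grasp pt): n 553 centre [103.2   1.5  35.3] down-slope deg x,y [6.  0.8] rect (array([100.8,  -0. ]), array([ 79.8, 104. ]), 89.8)
blade in tool frame (rel. grasp pt): n 529 centre [102.1  -1.5  34.1] down-slope deg x,y [ 5.1 -0. ] rect (array([100.9,  -2. ]), array([ 78.9, 107.3]), 88.8)
block (array([597.1, 271. ]), array([116. , 111.6]), 80.3)
```

View pics/a3.png

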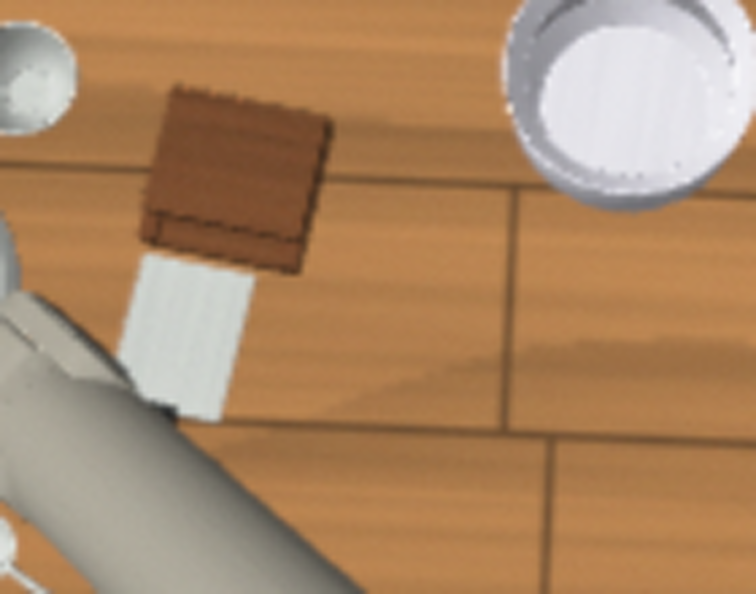

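The blade (185,335) stands in front of the block, whose face centre is at (220,257). It looks a few mm off to the left, so I go down to slot height and measure the lateral offset.

```bash

python3 -m handwheel '0 -0.003 0 0.012 0;0 0 0 0.012 0;0 0 0 0.012 0;0 0 0 0 0;0 0 0 0 0;0 0 0 0 0;0 0 0 0 0;0 0 0 0 0'
python3 - <<'E'
from h import *
to(375.4,310,41.5,-9.8)
a=np.radians(-9.8);X=np.array([np.cos(a),np.sin(a)]);Y=np.array([-X[1],X[0]])
for n in('top','scene'):
    p,d,W=grab(n); h=cv2.cvtColor(p,cv2.COLOR_RGB2HSV).reshape(-1,3);P=W.reshape(-1,3)
    B=np.c_[(P[:,:2]-[598.5,270.6])@np.c_[X,Y],P[:,2]]
    k=(abs(B[:,0])<75)&(abs(B[:,1])<80)&(B[:,2]>33)&(B[:,2]<50)&(h[:,1]>80)
    print(n,'block x,y ext',np.percentile(B[k],[.5,99.5],axis=0).round(1).tolist())
    k=(B[:,0]>-190)&(B[:,0]<-50)&(abs(B[:,1])<70)&(B[:,2]>9)&(B[:,2]<50)&(h[:,1]<60)&(h[:,2]>100)
    print(' blade',np.percentile(B[k],[1,50,99],axis=0).round(1).tolist(),rect(B[k]))
    e=k&(B[:,0]>-105); print(' front z',np.median(B[e,2]).round(1))
E
```

```text
t: 7.65
eef_pos: [374.8, 311.5, 42.6]
orientation: [-0.0, 0.997, -0.082, 0.0]
contact_force: [0.7, 0.4, -1.6]
finger_gap: 14.2
grip_force: 120.0
t 7.65 tcp [374.8 311.5  42.6] yaw -9.5 tilt [ 0.001  0.    -1.   ] gap 14.2 F [ 0.7  0.4 -1.6] j [-0.45  0.33 -0.38  2.07  0.18  0.77 -2.68]
  shift tool mm [0.9 1.4 1.1] roll 0.006
top block x,y ext [[-41.6, -57.1, 33.6], [53.4, 56.1, 49.1]]
 blade [[-175.8, -34.7, 16.5], [-124.1, 1.3, 25.9], [-75.5, 41.9, 38.1]] (array([-126.9,    3.8]), array([104.6,  79.4]), 1.7)
 front z 22.9
scene block x,y ext [[-37.7, -56.0, 34.3], [55.7, 57.1, 48.9]]
 blade [[-179.4, -33.9, 18.2], [-125.5, 4.3, 27.2], [-75.2, 42.4, 36.5]] (array([-127.1,    4.2]), array([110. ,  78.8]), 0.1)
 front z 23.2
```

```bash

python3 -m handwheel '0 0 0.004 0 0.005;0 0 0 0 0;0 0.01 0 0 0;0 0.012 0 0 0;0 0.012 0 0 0;0 0.012 0 0 0;0 0.012 0 0 0;0 0 0 0 0'
python3 -m handwheel '0 0.012 0 0 0;0 0.012 0 0.001 0;0 0.01 0 0.001 0;0 0.006 0 0 0;0 0 0 0 0;0 0 0 0 0;0 0 0 0 0;0 0 0 0 0'
python3 -c "
from h import *
to(375.4,310,41.5,-9.8);blade('top');blade('scene')"
```

```text
t: 8.55
eef_pos: [433.6, 296.8, 42.2]
orientation: [-0.0, 0.996, -0.087, 0.001]
contact_force: [-0.0, -0.7, -2.5]
finger_gap: 13.7
grip_force: 120.3
t: 9.35
eef_pos: [469.8, 290.9, 40.2]
orientation: [0.0, 0.996, -0.085, -0.0]
contact_force: [-0.1, -0.5, -2.6]
finger_gap: 13.7
grip_force: 119.9
t 9.35 tcp [469.8 290.9  40.2] yaw -9.7 tilt [-0. -0. -1.] gap 13.7 F [-0.1 -0.5 -2.6] j [-0.36  0.43 -0.34  1.92  0.19  0.82 -2.54]
  shift tool mm [-96.3  -2.9  -1.3] roll 0.002
blade in tool frame (rel. grasp pt): n 123 centre [79.7 18.2 32.2] down-slope deg x,y [ 3.9 -0.3] rect (array([71.2,  7. ]), array([45. , 63.4]), 0.5)
blade in tool frame (rel. grasp pt): n 178 centre [67.7 -2.4 30.8] down-slope deg x,y [-4.7  0.8] rect (array([71.9, -1.4]), array([46.4, 78. ]), 1.9)
```

```bash

python3 -m handwheel '0 0.006 0 0.001 0;0 0.005 0 0.001 0;0 0.003 0 0 0;0 0 0 0 0;0 0 0 0 0;0 0 0 0 0;0 0 0 0 0;0 0 0 0 0'
python3 -m handwheel '0 0.002 0 0.0 0;0 0.002 0 0 0;0 0 0 0 0;0 0 0 0 0;0 0 0 0 0;0 0 0 0 0;0 0 0 0 0;0 0 0 0 0'
```

```text
t: 10.25
eef_pos: [484.0, 288.4, 38.2]
orientation: [0.0, 0.996, -0.085, -0.0]
contact_force: [0.3, 0.3, -2.5]
finger_gap: 14.0
grip_force: 120.6
t: 11.05
eef_pos: [485.8, 288.3, 37.7]
orientation: [0.0, 0.996, -0.085, -0.002]
contact_force: [-4.4, 1.7, -1.2]
finger_gap: 13.8
grip_force: 121.7
```

The end of the slot is felt. I ease down a little and let go.

```bash

python3 -m handwheel '0 0 0 0.002 0;0 0 0 0.002 0;0 0 0 0 0;1 0 0 0 0;1 0 0 0 0;1 0 0 0 0;1 0 0 0 0;1 0 0 0 0' 20
python3 -m handwheel '1 0 0 0 0;1 0 0 -0.01 0;1 0 0 -0.02 0;1 0 0 -0.04 0;1 0 0 -0.045 0;1 0 0 -0.045 0;1 0 0 -0.045 0;1 0 0 0 0'
python3 - <<'E'
from h import *
to(565.9,-274.6,250,-9)
a=np.radians(-9.8);X=np.array([np.cos(a),np.sin(a)]);Y=np.array([-X[1],X[0]])
for n in('top','scene'):
    p,d,W=grab(n); h=cv2.cvtColor(p,cv2.COLOR_RGB2HSV).reshape(-1,3);P=W.reshape(-1,3)
    B=np.c_[(P[:,:2]-[598.5,270.6])@np.c_[X,Y],P[:,2]]
    k=(B[:,0]>-90)&(B[:,0]<-30)&(abs(B[:,1])<50)&(B[:,2]>9)&(B[:,2]<40)&(h[:,1]<60)&(h[:,2]>100)
    print(n,k.sum()); 
    if k.sum()>5: print(np.percentile(B[k],[2,50,98],axis=0).round(1).tolist())
    k=(B[:,0]>-180)&(B[:,0]<-70)&(abs(B[:,1])<50)&(B[:,2]>12)&(B[:,2]<70)&(h[:,2]<70)
    if k.sum()>5: print(' handle',np.percentile(B[k],[2,50,98],axis=0).round(1).tolist(),rect(B[k]))
E
```

```text
t: 11.85
eef_pos: [488.8, 287.6, 34.5]
orientation: [-0.0, 0.996, -0.085, 0.001]
contact_force: [0.7, -0.1, 1.0]
finger_gap: 83.9
grip_force: 0.0
t: 12.65
eef_pos: [491.6, 290.6, 247.4]
orientation: [-0.004, 0.996, -0.085, 0.006]
contact_force: [1.0, 0.7, -0.2]
finger_gap: 85.6
grip_force: 0.0
t 12.65 tcp [491.6 290.6 247.4] yaw -9.7 tilt [ 0.013  0.007 -1.   ] gap 85.6 F [ 1.   0.7 -0.2] j [-0.3   0.23 -0.37  1.68  0.09  1.23 -2.43]
  shift tool mm [168.9 544.4  -5.9] roll -0.013
top 41
[[-64.0, -40.1, 10.4], [-48.2, -30.4, 18.4], [-35.8, -20.2, 36.0]]
scene 64
[[-65.8, -37.7, 14.1], [-58.2, -1.3, 19.1], [-48.3, 35.2, 26.5]]
 handle [[-157.0, -12.3, 29.9], [-104.9, -3.0, 49.1], [-71.0, 8.8, 55.7]] (array([-115.1,   -2. ]), array([89.7, 22.1]), 1.1)
```

The scraper is home: its blade's rear edge is 10 mm outside the face and it is centred. Now I go over to the brush.

```bash

python3 -m handwheel '1 0.014 0.045 0 0;1 0.014 0.045 0 0;1 0.014 0.045 0 0;1 0.014 0.045 0 0;1 0.014 0.045 0 0;1 0.014 0.045 0 0;1 0.014 0.045 0 0;1 0.014 0.045 0 0' 60
python3 -m handwheel '1 0.014 0.045 0 0;1 0.014 0.045 0 0;1 0.014 0.045 0 0;1 0.014 0.045 0 0;1 0 0 0 0;1 0 0 0 0;1 0 0 0 0;1 0 0 0 0'
python3 - <<'E'
from h import *
to(565.9,-274.6,107,-9)
X=np.array([np.cos(np.radians(-9)),np.sin(np.radians(-9))]);Y=np.array([-X[1],X[0]])
for n in('top','scene'):
    z=np.load(n+'0.npz');P=world(n,z['d']).reshape(-1,3);h=cv2.cvtColor(z['p'],cv2.COLOR_RGB2HSV).reshape(-1,3)
    B=np.c_[(P[:,:2]-[596.8,-279.5])@np.c_[X,Y],P[:,2]]
    k=(abs(B[:,1])<50)&(h[:,2]<60)&(B[:,2]>75)&(B[:,2]<230)&(B[:,0]>-80)&(B[:,0]<110)
    q=B[k]; 
    for lo,hi in((90,120),(120,150),(160,215)):
        s=q[(q[:,2]>lo)&(q[:,2]<hi)]; print(n,lo,len(s),np.median(s,0).round(1), np.percentile(s[:,1],[5,95]).round(1)) if len(s) else 0
E
```

```text
t: 13.55
eef_pos: [536.3, -87.9, 237.7]
orientation: [0.0, 0.996, -0.085, -0.001]
contact_force: [1.1, 0.4, 0.5]
finger_gap: 85.5
grip_force: 0.0
t: 14.35
eef_pos: [562.4, -270.7, 238.8]
orientation: [-0.001, 0.997, -0.083, -0.0]
contact_force: [-0.4, 0.6, 0.0]
finger_gap: 85.4
grip_force: 0.0
t 14.35 tcp [ 562.4 -270.7  238.8] yaw -9.6 tilt [-0.001  0.001 -1.   ] gap 85.4 F [-0.4  0.6  0. ] j [ 0.39  0.33 -0.01  1.56  0.    1.25 -1.36]
  shift tool mm [  4.2   3.4 131.8] roll -0.01
top 90 38 [-57.1   0.3 106.1] [-4.4  6.9]
top 120 37 [-24.9   2.2 135.8] [-4.7  6.6]
top 160 246 [ 28.7   1.1 188.4] [-19.1  20.7]
scene 90 22 [-52.9   7.3 104.7] [-2.5  9.7]
scene 120 20 [-24.2   4.2 135. ] [-3.8  9.9]
scene 160 164 [ 41.8   5.2 201.7] [-17.8  24.9]
```

```bash

python3 -m handwheel '1 0.004 0.002 0.02 -0.01;1 0 0 0.03 0;1 0 0 0.03 0;1 0 0 0.03 0;1 0 0 0.02 0;1 0 0 0 0;1 0 0 0 0;0 0 0 0 0' 60
python3 -m handwheel '0 0 0 0 0;0 0 0 0 0;0 0 0 0 0;0 0 0 0 0;0 0 0 0 0;0 0 0 0 0;0 0 0 0 0;0 0 0 0 0'
python3 - <<'E'
from h import *
to(565.9,-274.6,107,-9)
E
```

```text
t: 15.15
eef_pos: [567.2, -275.6, 111.1]
orientation: [0.0, 0.997, -0.08, 0.002]
contact_force: [-0.2, -0.6, 0.7]
finger_gap: 73.3
grip_force: 0.0
t: 15.95
eef_pos: [566.2, -275.9, 109.7]
orientation: [0.0, 0.997, -0.08, 0.0]
contact_force: [0.5, 0.5, 3.7]
finger_gap: 9.9
grip_force: 58.8
t 15.95 tcp [ 566.2 -275.9  109.7] yaw -9.2 tilt [ 0.001 -0.001 -1.   ] gap 9.9 F [0.5 0.5 3.7] j [ 0.39  0.45 -0.01  1.69  0.01  1.   -1.35]
  shift tool mm [-0.5 -1.3  2.7] roll -0.003
```

```bash

python3 -m handwheel '0 0.005 0 -0.005 0;0 0.008 0 -0.008 0;0 0.008 0 -0.008 0;0 0.008 0 -0.008 0;0 0.008 0 -0.008 0;0 0.008 0 -0.008 0;0 0.008 0 -0.008 0;0 0 0 0 0'
python3 -m handwheel '0 0.01 0 -0.012 0;0 0 0 -0.025 0;0 0 0 -0.03 0;0 0 0 -0.02 0;0 0 0 0 0;0 0 0 0 0;0 0 0 0 0;0 0 0 0 0'
python3 - <<'E'
from h import *
to(566,-275,200,-9)
p,d,W=grab('scene'); cv2.imwrite('pics/b1.png',cv2.resize(p[160:310,140:330,::-1],(760,600),interpolation=cv2.INTER_CUBIC))
E
```

```text
t: 16.75
eef_pos: [620.4, -284.3, 163.8]
orientation: [0.0, 0.997, -0.08, 0.002]
contact_force: [-0.5, 0.7, -0.9]
finger_gap: 10.1
grip_force: 58.6
t: 17.55
eef_pos: [627.1, -285.2, 247.2]
orientation: [-0.0, 0.997, -0.08, -0.002]
contact_force: [-0.4, -0.0, -1.0]
finger_gap: 9.8
grip_force: 58.8
t 17.55 tcp [ 627.1 -285.2  247.2] yaw -9.2 tilt [-0.003  0.001 -1.   ] gap 9.8 F [-0.4 -0.  -1. ] j [ 0.37  0.45 -0.01  1.37  0.    1.32 -1.37]
  shift tool mm [-61.8  -0.3  47.4] roll -0.003
```

View pics/b1.png

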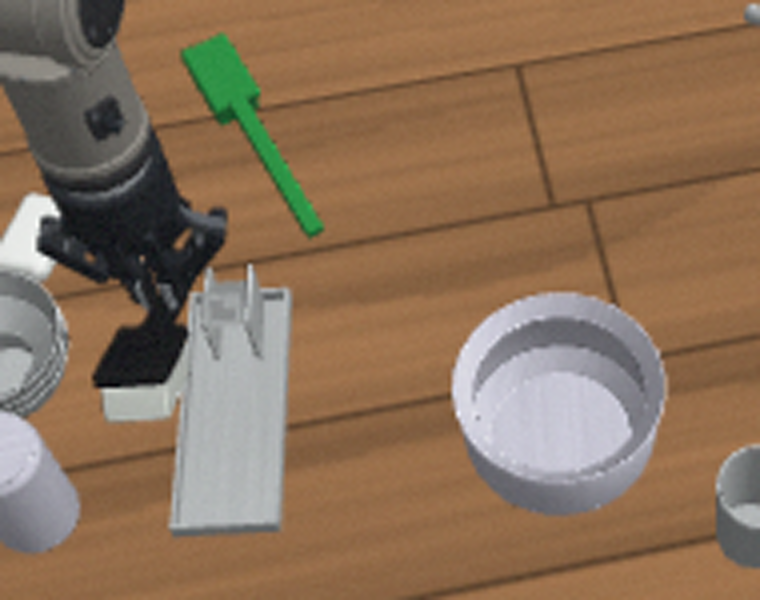

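The brush is clear of the stand, with its head at (140,360), bristles (140,400) facing away and down. I measure its pitch and head for the free spot between robot and degchi.

```bash
cat >> h.py <<'E'
def brush():
    s=monitor.read_state(); R=Ro.from_quat(np.roll(s['orientation'],-1)).as_matrix(); g=s['eef_pos']
    for cam in('top','scene'):
        p,d,W=grab(cam); h=cv2.cvtColor(p,cv2.COLOR_RGB2HSV).reshape(-1,3); P=W.reshape(-1,3); L=(P-g)@R
        k=(h[:,2]<60)&(L[:,0]>48)&(L[:,0]<140)&(abs(L[:,1])<28)&(L[:,2]>-130)&(L[:,2]<60)
        Q=L[k]; c=np.median(Q,0); Q=Q[abs(Q[:,2]-c[2])<50]; q=np.polyfit(Q[:,0],Q[:,2],1)
        print(cam,'n',len(Q),'head back centre in tool frame',c.round(1),'head-up deg',-np.degrees(np.arctan(q[0])).round(1),'xrange',np.percentile(Q[:,0],[2,98]).round())
E
python3 - <<'E'
from h import *
brush(); to(425,40,200,-9)
E
python3 -m handwheel '0 -0.02 -0.045 0 0;0 -0.02 -0.045 0 0;0 -0.02 -0.045 0 0;0 -0.04 -0.025 0 0;0 -0.04 -0.025 0 0;0 -0.04 -0.025 0 0;0 -0.025 -0.035 0 0;0 -0.025 -0.035 0 0'
python3 - <<'E'
from h import *
to(425,40,150,-9)
E
```

```text
top n 85 head back centre in tool frame [ 77.3 -15.9 -79.5] head-up deg 34.2 xrange [53. 92.]
scene n 231 head back centre in tool frame [ 81.5  -3.8 -81.8] head-up deg 30.7 xrange [ 50. 100.]
t 17.7 tcp [ 627.6 -285.5  248.2] yaw -9.2 tilt [-0.002  0.001 -1.   ] gap 9.9 F [ 0.2  0.4 -1.2] j [ 0.37  0.45 -0.01  1.37  0.    1.32 -1.37]
  shift tool mm [-251.8 -289.    48.7] roll -0.003
t: 18.5
eef_pos: [444.3, 28.4, 249.3]
orientation: [0.0, 0.997, -0.081, 0.0]
contact_force: [0.9, -0.4, -1.0]
finger_gap: 9.9
grip_force: 58.8
t 18.5 tcp [444.3  28.4 249.3] yaw -9.2 tilt [ 0.001 -0.    -1.   ] gap 9.9 F [ 0.9 -0.4 -1. ] j [ 0.03 -0.   -0.19  1.93 -0.    1.21 -1.89]
  shift tool mm [-21.   -8.4  99.3] roll -0.004
```

```bash

python3 -m handwheel '0 -0.02 -0.01 0.02 0;0 0 0 0.035 0;0 0 0 0.035 0;0 0 0 0.035 0;0 0 0 0.03 0;0 0 0 0.01 0;0 0 0 0 0;0 0 0 0 0' 30
python3 -m handwheel '0 0 0 0.008 0;0 0.001 0 0.006 0;0 0.003 0 0.006 0;0 0.003 0 0.006 0;0 0.003 0 0.006 0;0 0.003 0 0.006 0;0 0 0 0 0;0 0 0 0 0'
python3 - <<'E'
from h import *
to(425,40,17,-9); brush()
E
```

```text
t: 19.3
eef_pos: [428.7, 40.7, 85.3]
orientation: [-0.0, 0.997, -0.08, 0.001]
contact_force: [0.4, 0.2, -1.8]
finger_gap: 9.9
grip_force: 58.6
t: 20.1
eef_pos: [440.1, 38.4, 45.9]
orientation: [0.0, 0.997, -0.08, -0.0]
contact_force: [-0.2, -0.6, -0.9]
finger_gap: 9.7
grip_force: 56.2
t 20.1 tcp [440.1  38.4  45.9] yaw -9.2 tilt [-0.001 -0.    -1.   ] gap 9.7 F [-0.2 -0.6 -0.9] j [ 0.    0.24 -0.21  2.17  0.07  0.73 -1.99]
  shift tool mm [-15.1   0.8  28.9] roll -0.003
  return _methods._mean(a, axis=axis, dtype=dtype,
  ret = um.true_divide(
Traceback (most recent call last):
  File "h.py", line 29, in brush
    Q=L[k]; c=np.median(Q,0); Q=Q[abs(Q[:,2]-c[2])<50]; q=np.polyfit(Q[:,0],Q[:,2],1)
                                                          ~~~~~~~~~~^^^^^^^^^^^^^^^^^
TypeError: expected non-empty vector for x
```

```bash

python3 - <<'E'
from h import *
p,d,W=grab('scene'); cv2.imwrite('pics/b2.png',cv2.resize(p[120:280,180:380,::-1],(750,600),interpolation=cv2.INTER_CUBIC))
E
```

```text
(no output)
```

View pics/b2.png

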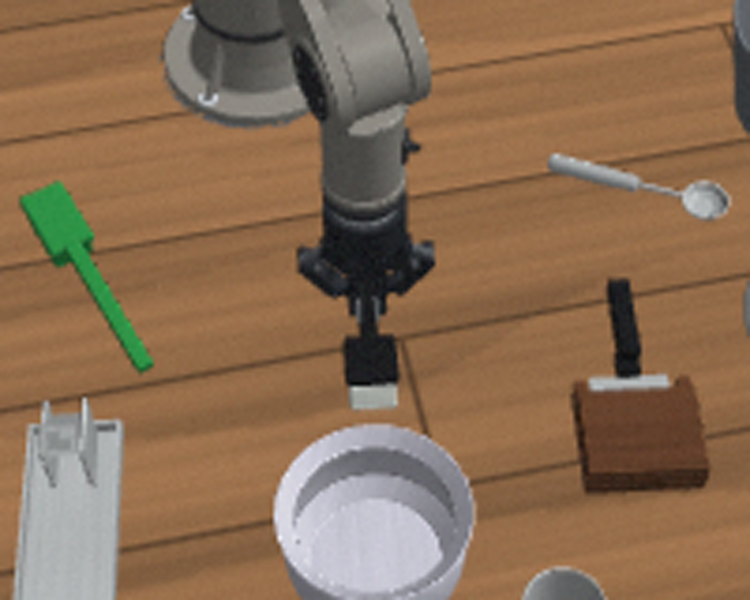

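The brush has flattened to a slight head-up tilt, head (372,365), bristles (375,398), with clear space to the degchi. The scraper is seen home in the block at (625,385). I press further down.

```bash

python3 -m handwheel '0 0.001 0 0.006 0;0 0 0 0.006 0;0 0 0 0.006 0;0 0 0 0.005 0;0 0 0 0.003 0;0 0 0 0.002 0;0 0 0 0 0;0 0 0 0 0' 30
python3 - <<'E'
from h import *
to(425,40,17,-9)
s=monitor.read_state(); R=Ro.from_quat(np.roll(s['orientation'],-1)).as_matrix(); g=s['eef_pos']
p,d,W=grab('scene'); h=cv2.cvtColor(p,cv2.COLOR_RGB2HSV).reshape(-1,3); L=(W.reshape(-1,3)-g)@R
k=(h[:,2]<60)&(L[:,0]>55)&(L[:,0]<150)&(abs(L[:,1])<26)&(L[:,2]>-80)&(L[:,2]<20)
Q=L[k]; print(len(Q),Q[:,0].min(),Q[:,0].max())
for a in range(55,150,12):
    q=Q[(Q[:,0]>=a)&(Q[:,0]<a+12)]
    if len(q)>3: print(a+6,np.median(q[:,2]).round(1),len(q))
E
```

```text
t: 21.0
eef_pos: [441.4, 38.3, 18.3]
orientation: [0.0, 0.997, -0.08, 0.0]
contact_force: [-0.6, -0.4, -0.5]
finger_gap: -0.0
grip_force: 0.0
t 21.0 tcp [441.4  38.3  18.3] yaw -9.2 tilt [ 0. -0. -1.] gap -0.0 F [-0.6 -0.4 -0.5] j [-0.01  0.29 -0.2   2.19  0.09  0.67 -2.  ]
  shift tool mm [-16.5   0.9   1.3] roll -0.003Traceback (most recent call last):
  File "<stdin>", line 6, in <module>
    return umr_minimum(a, axis, None, out, keepdims, initial, where)
ValueError: zero-size array to reduction operation minimum which has no identity
```

The brush slipped out of the fingers, so I lift straight up and look.

```bash

python3 -m handwheel '0 0 0 -0.02 0;0 0 0 -0.04 0;0 0 0 -0.04 0;0 0 0 -0.04 0;0 0 0 -0.04 0;1 -0.03 0 -0.02 0;1 -0.03 0 0 0;1 0 0 0 0' 60
python3 - <<'E'
from h import *
p,d,W=grab('scene'); cv2.imwrite('pics/b3.png',cv2.resize(p[150:270,200:350,::-1],(750,600),interpolation=cv2.INTER_CUBIC))
np.savez('s3.npz',p=p,d=d); p,d,W=grab('top'); np.savez('t3.npz',p=p,d=d); to(425,40,17,-9)
E
```

```text
t: 21.85
eef_pos: [379.5, 48.1, 218.9]
orientation: [0.0, 0.997, -0.079, 0.0]
contact_force: [0.1, 0.2, -0.4]
finger_gap: 43.1
grip_force: 0.0
t 21.95 tcp [382.1  47.7 218.5] yaw -9.2 tilt [ 0.002 -0.    -1.   ] gap 58.4 F [0.4 0.5 0.1] j [ 0.01 -0.1  -0.23  2.09 -0.02  1.14 -1.94]
  shift tool mm [ 43.3   0.8 201.6] roll -0.003
```

View pics/b3.png

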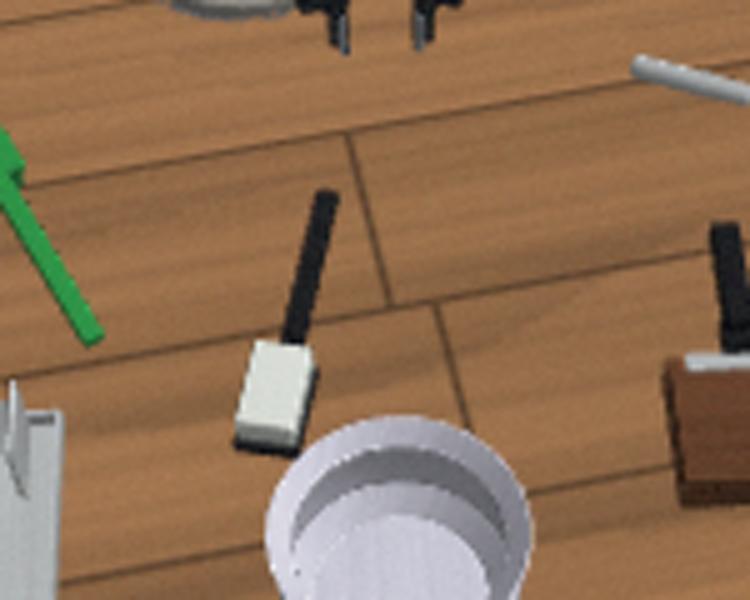

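The brush lies on its back: bristles up at (275,390), handle from (297,340) to (327,195). I can flip it by pitching: grip near the butt, let the head hang, then lay it down with the head trailing. First I locate it.

```bash

python3 - <<'E'
from h import *
for n,f in(('scene','s3'),('top','t3')):
    z=np.load(f+'.npz');P=world(n,z['d']).reshape(-1,3);h=cv2.cvtColor(z['p'],cv2.COLOR_RGB2HSV).reshape(-1,3)
    r=(P[:,0]>350)&(P[:,0]<640)&(abs(P[:,1])<130)&(P[:,2]<60)&(P[:,2]>-10)
    k=r&(h[:,2]<60); w=r&(h[:,1]<60)&(h[:,2]>150)&(P[:,2]>20)&(P[:,0]<575)
    b=P[k]; hd=b[b[:,2]<22]
    print(n,k.sum(),'dark',rect(b) if k.sum() else 0,np.percentile(b,[1,99],axis=0).round(0).tolist())
    if w.sum()>5: print(' white',w.sum(),rect(P[w]),np.median(P[w],0).round(1))
    c=cv2.fitLine(b[b[:,0]<500][:,:2].astype(np.float32),cv2.DIST_HUBER,0,.01,.01).ravel(); print(' handle line',c.round(3))
E
```

```text
scene 148 dark (array([449. , -29.3]), array([ 44.6, 209.9]), 63.9) [[351.0, -92.0, 5.0], [544.0, 6.0, 20.0]]
 white 210 (array([500.3, -59.3]), array([44. , 74.2]), 67.4) [501.7 -58.4  41.1]
 handle line [ 9.34000e-01 -3.57000e-01  4.03008e+02 -1.84330e+01]
top 37 dark (array([447.9, -37.3]), array([16.8, 40.7]), 65.6) [[428.0, -52.0, 10.0], [468.0, -31.0, 23.0]]
 white 219 (array([501.1, -60.1]), array([42.4, 73.1]), 67.9) [500.1 -60.5  40.5]
 handle line [ 9.54000e-01 -3.00000e-01  4.48054e+02 -3.92910e+01]
```

```bash

python3 -m handwheel '1 0 0 0 0.12;1 0 0 0 0.11;1 0.033 0.028 0.01 0;1 0.033 0.027 0.02 0;1 0 0 0.045 0;1 0 0 0.045 0;1 0 0 0.045 0;1 0 0 0 0' 60
python3 - <<'E'
from h import *
to(422,-28,3,-22.3)
E
```

```text
t: 22.75
eef_pos: [417.1, -28.5, 48.1]
orientation: [0.001, 0.981, -0.194, -0.007]
contact_force: [-1.0, 0.1, 0.7]
finger_gap: 85.2
grip_force: 0.0
t 22.75 tcp [417.1 -28.5  48.1] yaw -22.4 tilt [-0.013  0.    -1.   ] gap 85.2 F [-1.   0.1  0.7] j [ 0.1   0.21 -0.14  2.21  0.04  0.74 -2.04]
  shift tool mm [ 4.9 -2.5 45. ] roll -0.001
```

```bash

python3 -m handwheel '1 0 -0.002 0.02 0;1 0 0 0.015 0;1 0 0 0.007 0;1 0 0 0 0;0 0 0 0 0;0 0 0 0 0;0 0 0 0 0;0 0 0 0 0' 60
python3 -m handwheel '0 0 0 0 0;0 0 0 0 0;0 0 0 -0.01 0;0 0 0 -0.02 0;0 0 0 -0.02 -0.1;0 0 0 0 -0.15;0 0 0 0 -0.15;0 0 0 0 -0.15'
python3 - <<'E'
from h import *
to(480,20,40,90)
E
```

```text
t: 23.55
eef_pos: [423.4, -26.3, 11.7]
orientation: [-0.0, 0.981, -0.194, 0.001]
contact_force: [-0.5, -1.1, -0.4]
finger_gap: 28.0
grip_force: 0.0
t: 24.35
eef_pos: [423.3, -26.3, 62.1]
orientation: [0.0, 0.997, 0.083, 0.001]
contact_force: [-0.4, -0.7, -0.0]
finger_gap: 0.3
grip_force: 0.0
t 24.35 tcp [423.3 -26.3  62.1] yaw 9.5 tilt [ 0.001 -0.    -1.   ] gap 0.3 F [-0.4 -0.7 -0. ] j [ 0.17  0.19 -0.23  2.2   0.06  0.76 -1.5 ]
  shift tool mm [ 63.6 -36.3  22.1] roll -1.405
```

```bash

python3 -m handwheel '1 0 0 -0.03 0.15;1 -0.03 0 -0.03 0.15;1 -0.03 0 -0.03 0.15;1 0 0 0 0.1;1 0 0 0 0;1 0 0 0 0;1 0 0 0 0;1 0 0 0 0' 60
cat >> h.py <<'E'
def find(x0=350,x1=575,y0=-130,y1=200):
    for n in('scene','top'):
        p,d,W=grab(n);P=W.reshape(-1,3);h=cv2.cvtColor(p,cv2.COLOR_RGB2HSV).reshape(-1,3)
        r=(P[:,0]>x0)&(P[:,0]<x1)&(P[:,1]>y0)&(P[:,1]<y1)&(P[:,2]<60)
        w=r&(h[:,1]<60)&(h[:,2]>130)&(P[:,2]>3); k=r&(h[:,2]<60)&(P[:,2]>-8)
        if w.sum()>5: print(n,'white',w.sum(),rect(P[w]),np.median(P[w],0).round(1))
        if k.sum()>5:
            b=P[k]; print(n,'dark',k.sum(),rect(b),np.percentile(b[:,2],[5,50,95]).round(1))
E
python3 - <<'E'
from h import *
find(); to(422,-28,2,-22.3)
E
```

```text
t: 25.15
eef_pos: [363.1, -22.4, 150.6]
orientation: [0.0, 0.981, -0.193, -0.001]
contact_force: [0.3, 0.4, -0.4]
finger_gap: 85.5
grip_force: 0.0
scene white 222 (array([500.3, -59.2]), array([44.4, 74.9]), 68.8) [502.9 -58.1  40.3]
scene dark 149 (array([449.1, -29.7]), array([ 45.5, 203.4]), 63.8) [ 7.  13.6 18.4]
top white 178 (array([506.2, -61.2]), array([47.5, 60.9]), 70.5) [508.2 -61.   39.8]
t 25.25 tcp [363.1 -22.3 150.7] yaw -22.3 tilt [-0.001  0.    -1.   ] gap 85.1 F [0.1 0.2 0.2] j [ 0.15 -0.06 -0.2   2.22 -0.01  0.98 -2.  ]
  shift tool mm [ 56.8 -17.2 148.6] roll -0.0
```

```bash

python3 -m handwheel '1 0.017 -0.017 0.02 0;1 0 0 0.03 0;1 0 0 0.03 0;1 0 0 0.03 0;1 0 0 0.02 0;1 0 0 0.01 0;1 0 0 0 0;1 0 0 0 0' 25
python3 - <<'E'
from h import *
to(385,-12.6,2,-22.3)
E
```

```text
t: 26.05
eef_pos: [386.1, -13.1, 11.6]
orientation: [-0.0, 0.981, -0.194, 0.0]
contact_force: [0.4, -0.6, 1.1]
finger_gap: 85.2
grip_force: 0.0
t 26.05 tcp [386.1 -13.1  11.6] yaw -22.3 tilt [ 0.001 -0.    -1.   ] gap 85.2 F [ 0.4 -0.6  1.1] j [ 0.12  0.22 -0.21  2.32  0.08  0.61 -2.12]
  shift tool mm [-1.2 -0.   9.6] roll -0.001
```

```bash

python3 -m handwheel '1 0 0 0.006 0;1 0 0 0.004 0;0 0 0 0 0;0 0 0 0 0;0 0 0 0 0;0 0 0 0 0;0 0 0 0 0;0 0 0 0 0' 25
python3 -m handwheel '0 0 0 0 0;0 0 0 0 0;0 0 0 -0.01 0;0 0 0 -0.02 0;0 0 0 -0.02 0;0 0 0 -0.02 0;0 0 0 -0.02 0;0 0 0 0 0'
python3 - <<'E'
from h import *
to(440,0,200,-22.3)
find()
E
```

```text
t: 26.85
eef_pos: [385.5, -13.2, 1.2]
orientation: [0.0, 0.981, -0.194, 0.0]
contact_force: [-0.5, -0.1, 0.2]
finger_gap: 0.2
grip_force: 0.0
t: 27.65
eef_pos: [387.9, -13.1, 94.1]
orientation: [-0.001, 0.981, -0.194, 0.003]
contact_force: [-0.1, -0.0, 0.2]
finger_gap: -0.2
grip_force: 0.0
t 27.65 tcp [387.9 -13.1  94.1] yaw -22.4 tilt [ 0.006 -0.    -1.   ] gap -0.2 F [-0.1 -0.   0.2] j [ 0.14  0.07 -0.22  2.25  0.02  0.82 -2.06]
  shift tool mm [  43.8  -32.1 -105.6] roll -0.001
scene white 223 (array([513. , -36.2]), array([96.8, 77.3]), 67.8) [503.9 -58.2  40.6]
scene dark 149 (array([447.8, -28.4]), array([ 45.7, 204.2]), 63.5) [ 7.  13.4 18.7]
top white 101 (array([516.5, -65.1]), array([46.9, 39.1]), 72.9) [519.5 -61.3  39.2]
```

```bash

python3 - <<'E'
from h import *
for f in('s3',None):
    if f: z=np.load('s3.npz');p,d=z['p'],z['d'];W=world('scene',d)
    else: p,d,W=grab('scene')
    P=W.reshape(-1,3);h=cv2.cvtColor(p,cv2.COLOR_RGB2HSV).reshape(-1,3)
    u=np.array([.925,-.379]);v=np.array([.379,.925])
    A=np.c_[(P[:,:2]-[500.7,-60])@np.c_[u,v],P[:,2]]
    k=(h[:,2]<60)&(A[:,0]>-260)&(A[:,0]<60)&(abs(A[:,1])<40)&(A[:,2]<45)&(A[:,2]>-10)
    for a in range(-260,60,20):
        q=A[k&(A[:,0]>=a)&(A[:,0]<a+20)]
        if len(q)>2: print(a+10,len(q),np.percentile(q[:,1],[5,50,95]).round(1),np.percentile(q[:,2],[10,50,90]).round(1))
    print()
E
```

```text
-190 16 [-7.4 -1.   6.7] [ 7.1 12.8 19.7]
-170 17 [-6.3  0.3  7.2] [11.1 13.4 17.3]
-150 19 [-5.8  0.7  7.5] [12.9 15.2 18.9]
-130 18 [-6.3  0.3  7.4] [10.7 13.1 17.1]
-110 20 [-6.3  1.8  8.1] [11.2 15.3 17.5]
-90 22 [-6.   1.8  7.8] [11.8 13.7 16.7]
-70 20 [-5.8  1.   8. ] [10.9 13.7 16.5]
-50 7 [-5.8  1.2  8.3] [12.7 15.9 19. ]
-10 4 [23.7 24.5 25. ] [11.3 13.5 15.4]
10 4 [23.4 24.  24.4] [ 8.5 10.5 11.9]
30 25 [-19.1   2.4  23.9] [ 5.4 11.6 15.3]
50 6 [-11.1   4.7  16.3] [10.1 13.6 17.2]

-190 16 [-7.9 -1.3  6.4] [11.  14.5 15.9]
-170 17 [-6.4  0.2  8. ] [10.4 15.8 20.3]
-150 17 [-6.3  1.5  7.1] [10.4 13.6 17.1]
-130 19 [-7.1  0.8  7. ] [11.3 16.4 18.5]
-110 22 [-7.   0.6  7.4] [ 8.9 13.6 17.6]
-90 18 [-6.6  0.5  8.2] [11.8 15.3 17.3]
-70 22 [-5.3  2.4  7.6] [11.6 14.6 19.2]
-50 7 [-7.4  0.1  7.4] [12.7 13.8 18. ]
-10 4 [22.5 23.9 25.5] [ 9.4 12.5 15. ]
10 4 [23.4 23.5 24.1] [ 4.6  9.6 12.2]
30 26 [-19.4   0.3  23.9] [ 6.3 12.4 15.9]
50 4 [-2.9 12.1 20.4] [ 9.8 12.2 15.5]
```

```bash

python3 -m handwheel '1 -0.003 0 0.03 0;1 0 0 0.03 0;1 0 0 0.02 0;1 0 0 0.015 0;1 0 0 0.004 0;1 0 0 0 0;0.3 0 0 0 0;0.3 0 0 0 0' 25
python3 - <<'E'
from h import *
to(385,-12.6,-4,-22.3)
E
```

```text
t: 28.6
eef_pos: [383.3, -12.0, -7.2]
orientation: [-0.0, 0.981, -0.194, 0.001]
contact_force: [0.3, 0.6, 0.9]
finger_gap: 58.8
grip_force: 0.0
t 28.6 tcp [383.3 -12.   -7.2] yaw -22.4 tilt [ 0.001 -0.    -1.   ] gap 58.8 F [0.3 0.6 0.9] j [ 0.11  0.26 -0.21  2.33  0.1   0.55 -2.14]
  shift tool mm [ 1.8 -0.1 -3.2] roll -0.001
```

```bash

python3 -m handwheel '0.3 0 0 -0.003 0;0.1 0 0 0 0;0.1 0 0 0 0;0.1 0 0 0 0;0.1 0 0 0 0;0.1 0 0 0 0;0.1 0 0 0 0;0.1 0 0 0 0' 25
python3 - <<'E'
from h import *
to(385,-12.6,-4,-22.3)
E
```

```text
t: 29.4
eef_pos: [382.6, -12.0, -4.9]
orientation: [0.0, 0.981, -0.194, -0.0]
contact_force: [0.5, -0.1, -0.3]
finger_gap: 8.9
grip_force: 0.0
t 29.4 tcp [382.6 -12.   -4.9] yaw -22.4 tilt [-0. -0. -1.] gap 8.9 F [ 0.5 -0.1 -0.3] j [ 0.11  0.26 -0.21  2.33  0.1   0.56 -2.14]
  shift tool mm [ 2.4 -0.4 -0.9] roll -0.001
```

```bash

python3 -m handwheel '0.05 0 0 0 0;0.05 0 0 0 0;0.05 0 0 0 0;0.05 0 0 0 0;0 0 0 0 0;0 0 0 0 0;0 0 0 0 0;0 0 0 0 0' 25
python3 - <<'E'
from h import *
to(385,-12.6,-4,-22.3); find(300)
E
```

```text
t: 30.2
eef_pos: [382.7, -12.0, -4.8]
orientation: [0.0, 0.981, -0.194, 0.0]
contact_force: [-0.9, -0.2, 0.6]
finger_gap: 0.1
grip_force: 0.0
t 30.2 tcp [382.7 -12.   -4.8] yaw -22.4 tilt [ 0. -0. -1.] gap 0.1 F [-0.9 -0.2  0.6] j [ 0.11  0.26 -0.21  2.33  0.1   0.56 -2.14]
  shift tool mm [ 2.4 -0.3 -0.8] roll -0.001
scene white 222 (array([518.4, -21. ]), array([128.4,  75.4]), 66.4) [503.6 -58.2  40.7]
scene dark 133 (array([427.7, -41.1]), array([ 59.7, 235. ]), 73.9) [ 6.9 14.5 47.3]
top white 183 (array([501.6, -59.4]), array([46.2, 69.9]), 67.7) [507.  -60.6  39.9]
top dark 16 (array([326.4,   8.8]), array([ 9.9, 20.1]), 65.6) [11.  15.3 20. ]
```

The fingers shut fully without touching the handle, so the real pads end higher than expected. I probe gently downward with them shut.

```bash

python3 -m handwheel '0 0 0 0.002 0;0 0 0 0.001 0;0 0 0 0.001 0;0 0 0 0.001 0;0 0 0 0.001 0;0 0 0 0 0;0 0 0 0 0;0 0 0 0 0' 25
python3 - <<'E'
from h import *
to(385,-12.6,-4,-22.3)
E
```

```text
t: 31.1
eef_pos: [382.6, -12.0, -10.1]
orientation: [0.0, 0.981, -0.194, -0.0]
contact_force: [-3.8, -0.2, 12.5]
finger_gap: 0.0
grip_force: 6.2
t 31.1 tcp [382.6 -12.  -10.1] yaw -22.4 tilt [-0.001 -0.    -1.   ] gap 0.0 F [-3.8 -0.2 12.5] j [ 0.11  0.27 -0.21  2.34  0.11  0.55 -2.15]
  shift tool mm [ 2.4 -0.4 -6.1] roll -0.001
```

```bash

python3 -m handwheel '1 0 0 -0.015 0;1 0 0 -0.01 0;1 0.001 0 0 0;1 0 0 0 0;1 0 0 0.015 0;1 0 0 0.016 0;0.3 0 0 0 0;0.3 0 0 0 0' 25
python3 -m handwheel '0.3 0 0 0 0;0.3 0 0 0 0;0.3 0 0 0 0;0.2 0 0 0 0;0.2 0 0 0 0;0.2 0 0 0 0;0.2 0 0 0 0;0.2 0 0 0 0' 25
python3 - <<'E'
from h import *
to(385,-12.6,-17,-22.3)
E
```

```text
t: 31.9
eef_pos: [383.0, -12.4, -17.2]
orientation: [0.0, 0.981, -0.194, -0.001]
contact_force: [0.9, -0.6, 0.3]
finger_gap: 59.0
grip_force: 0.0
t: 32.7
eef_pos: [383.9, -12.5, -16.4]
orientation: [0.0, 0.981, -0.194, 0.0]
contact_force: [-0.8, -0.6, 6.6]
finger_gap: 17.7
grip_force: 16.0
t 32.7 tcp [383.9 -12.5 -16.4] yaw -22.4 tilt [ 0. -0. -1.] gap 17.7 F [-0.8 -0.6  6.6] j [ 0.11  0.28 -0.21  2.34  0.12  0.53 -2.15]
  shift tool mm [ 1.1 -0.3  0.6] roll -0.001
```

Gap 17.7 mm is the handle's width, so it is gripped properly now. The pads really sit about 15 mm farther back than nominal. I lift and check whether the head droops.

```bash

python3 -m handwheel '0 0 0 0 0;0 0 0 0 0;0 0 0 -0.01 0;0 0 0 -0.03 0;0 0 0 -0.04 0;0 0 0 -0.04 0;0 0 0 -0.04 0;0 0 0 -0.02 0' 20
cat >> h.py <<'E'
def prof(cam='scene',n=0):
    s=monitor.read_state(); R=Ro.from_quat(np.roll(s['orientation'],-1)).as_matrix(); g=s['eef_pos']
    p,d,W=grab(cam); h=cv2.cvtColor(p,cv2.COLOR_RGB2HSV).reshape(-1,3); L=(W.reshape(-1,3)-g)@R
    base=(abs(L[:,1])<32)&(abs(L[:,0])<230)&(L[:,2]>-70)&(L[:,2]<230)&(W.reshape(-1,3)[:,2]>4)
    for nm,k in(('dark',base&(h[:,2]<60)),('white',base&(h[:,1]<60)&(h[:,2]>120))):
        Q=L[k]; print(cam,nm,len(Q))
        for a in range(-220,220,20):
            q=Q[(Q[:,0]>=a)&(Q[:,0]<a+20)]
            if len(q)>4: print('  x',a+10,'n',len(q),'z',np.percentile(q[:,2],[10,50,90]).round())
E
python3 - <<'E'
from h import *
to(385,-12.6,-17,-22.3); prof()
E
```

```text
t: 33.5
eef_pos: [385.1, -12.2, 166.9]
orientation: [-0.0, 0.981, -0.194, 0.003]
contact_force: [0.9, -0.1, -0.4]
finger_gap: 17.3
grip_force: 19.8
t 33.5 tcp [385.1 -12.2 166.9] yaw -22.3 tilt [ 0.006 -0.    -1.   ] gap 17.3 F [ 0.9 -0.1 -0.4] j [ 0.16 -0.04 -0.23  2.17 -0.01  1.01 -2.03]
  shift tool mm [ -0.9   0.8 183.9] roll -0.001
scene dark 206
  x -10 n 17 z [-50. -34. -29.]
  x 10 n 65 z [-66. -44. -30.]
  x 30 n 26 z [-34. -30. -28.]
  x 50 n 25 z [-33. -31. -27.]
  x 70 n 12 z [-33. -30. -27.]
  x 110 n 7 z [-30. -26. -22.]
  x 150 n 6 z [-28. -27. -24.]
  x 170 n 38 z [-32. -27. -23.]
scene white 275
  x 90 n 26 z [-59. -57. -54.]
  x 110 n 73 z [-59. -56. -51.]
  x 130 n 77 z [-59. -57. -53.]
  x 150 n 82 z [-59. -56. -52.]
  x 170 n 17 z [-57. -55. -50.]
```

It is held level and upside down with no droop. I rotate it to point along +y over free table, low, and then loosen the grip in small steps so that it pivots.

```bash

python3 -m handwheel '0 0 0 0 -0.15;0 0 0 0 -0.15;0 0 0 0 -0.15;0 0 0 0 -0.15;0 0 0 0 -0.15;0 0 0 0 -0.15;0 0 0 0 -0.15;0 0 0 0 -0.15' 20
python3 -m handwheel '0 0 0 0 -0.15;0 0 0 0 -0.15;0 0 0 0 -0.15;0 0 0 0 -0.15;0 0 0 0 -0.15;0 -0.02 0.035 0.03 0;0 -0.02 0.03 0.03 0;0 0 0 0.03 0'
python3 -m handwheel '0.2 0 0 0.01 0;0.2 0 0 0 0;0.203 0 0 0 0;0.203 0 0 0 0;0.206 0 0 0 0;0.206 0 0 0 0;0.208 0 0 0 0;0.208 0 0 0 0'
python3 - <<'E'
from h import *
to(450,-50,50,90); prof()
E
```

```text
t: 34.35
eef_pos: [382.7, -12.4, 162.7]
orientation: [-0.0, 0.918, 0.397, -0.001]
contact_force: [-0.3, -0.5, -1.5]
finger_gap: 17.2
grip_force: 19.7
t: 35.15
eef_pos: [452.0, -55.6, 72.8]
orientation: [0.002, 0.712, 0.702, 0.001]
contact_force: [-0.8, 0.4, -0.9]
finger_gap: 17.3
grip_force: 19.8
t: 35.95
eef_pos: [448.1, -53.0, 63.6]
orientation: [0.0, 0.711, 0.703, 0.0]
contact_force: [0.4, 0.2, -1.0]
finger_gap: 18.1
grip_force: 5.4
t 35.95 tcp [448.1 -53.   63.6] yaw 89.4 tilt [ 0.001 -0.    -1.   ] gap 18.1 F [ 0.4  0.2 -1. ] j [ 0.15  0.22 -0.14  2.14  0.04  0.78 -0.03]
  shift tool mm [ 3.   1.8 13.6] roll -0.011
scene dark 238
  x -70 n 15 z [-54. -50. -44.]
  x -50 n 30 z [-50. -44. -37.]
  x -30 n 28 z [-43. -37. -30.]
  x -10 n 19 z [-41. -36. -26.]
  x 10 n 10 z [-46. -27. -18.]
  x 30 n 27 z [-25. -20. -13.]
  x 50 n 27 z [-19. -15.  -8.]
  x 70 n 27 z [-12.  -8.  -2.]
  x 90 n 25 z [-6. -1.  3.]
  x 110 n 6 z [3. 7. 8.]
  x 130 n 15 z [11. 12. 21.]
  x 150 n 9 z [15. 19. 24.]
scene white 243
  x -170 n 5 z [45. 46. 51.]
  x 90 n 23 z [-29. -26.  -7.]
  x 110 n 67 z [-27. -23.  -9.]
  x 130 n 68 z [-21. -17.  -4.]
  x 150 n 61 z [-16. -12.  -5.]
  x 170 n 6 z [-11.  -7.  28.]
```

Loosening works: at 5 N the head has drooped about 20° in a controlled way. I raise it and let it continue to hang.

```bash

python3 -m handwheel '0.208 0 0 -0.02 0;0.208 0 0 -0.02 0;0.208 0 0 -0.02 0;0.208 0 0 -0.02 0;0.208 0 0 -0.02 0;0.209 0 0 -0.01 0;0.209 0 0 0 0;0.209 0 0 0 0'
python3 - <<'E'
from h import *
prof()
E
```

```text
t: 36.8
eef_pos: [447.4, -53.0, 172.6]
orientation: [-0.0, 0.711, 0.703, -0.0]
contact_force: [-1.2, -0.6, -1.3]
finger_gap: 17.5
grip_force: 3.7
scene dark 163
  x -30 n 9 z [-68. -63. -49.]
  x -10 n 43 z [-61. -40.  -1.]
  x 10 n 63 z [-30.  29.  60.]
  x 30 n 45 z [ 56.  84. 118.]
scene white 163
  x -170 n 6 z [153. 155. 161.]
  x 30 n 43 z [55. 60. 64.]
  x 50 n 79 z [54. 66. 93.]
  x 70 n 25 z [ 91. 108. 117.]
```

```bash

python3 -m handwheel '0.208 0 0 0.023 0;0.207 0.015 0 0.006 0;0.207 0.02 0 0.003 0;0.207 0.02 0 0.001 0;0.207 0.02 0 0.002 0;0.207 0.02 0 0.008 0;0.207 0.02 0 0.009 0;0.207 0.02 0 0.013 0'
python3 - <<'E'
from h import *
prof()
E
```

```text
t: 37.65
eef_pos: [449.3, 82.8, 107.5]
orientation: [-0.0, 0.711, 0.703, -0.0]
contact_force: [-0.4, 0.1, 0.5]
finger_gap: 17.8
grip_force: 0.0
scene dark 230
  x -90 n 6 z [79. 86. 95.]
  x -70 n 94 z [10. 47. 82.]
  x -50 n 57 z [-63. -34.   3.]
  x -10 n 10 z [-68. -42. -37.]
  x 10 n 7 z [-49. -45. -35.]
  x 190 n 7 z [54. 59. 64.]
  x 210 n 48 z [52. 57. 60.]
scene white 65
  x -50 n 41 z [30. 33. 37.]
  x -30 n 24 z [33. 36. 40.]
```

The brush slipped out while leaning forward with bristles forward, so it should fall onto its bristles. I open and clear away.

```bash

python3 -m handwheel '1 0 0 -0.05 0;1 0 0 -0.05 0;1 0 0 -0.04 0;1 0 0 0 0;1 0 0 0 0;1 0 0 0 0;1 0 0 0 0;1 0 0 0 0' 60
python3 - <<'E'
from h import *
find(300,575,-150,260)
p,d,W=grab('scene'); cv2.imwrite('pics/b4.png',cv2.resize(p[130:280,190:390,::-1],(800,600),interpolation=cv2.INTER_CUBIC)); to(450,60,50,90)
E
```

```text
t: 38.5
eef_pos: [448.7, 81.8, 246.9]
orientation: [-0.001, 0.711, 0.703, -0.001]
contact_force: [-0.2, -0.1, 0.7]
finger_gap: 85.6
grip_force: 0.0
scene white 17 (array([504.7, 147.4]), array([229.8,  14.4]), 73.1) [534.6 248.2  18.2]
scene dark 46 (array([501.6,  97.7]), array([269.8, 103.5]), 43.1) [11.3 39.8 56.5]
top white 44 (array([544.3, 249. ]), array([20.7, 32.6]), 86.7) [544.  249.4  19.1]
t 38.65 tcp [449.2  81.9 247.7] yaw 89.4 tilt [-0.001 -0.    -1.   ] gap 85.2 F [-0.3  0.1 -0.4] j [-0.02  0.02 -0.26  1.91  0.01  1.21 -0.29]
  shift tool mm [-21.9   1.3 197.8] roll -0.011
```

View pics/b4.png

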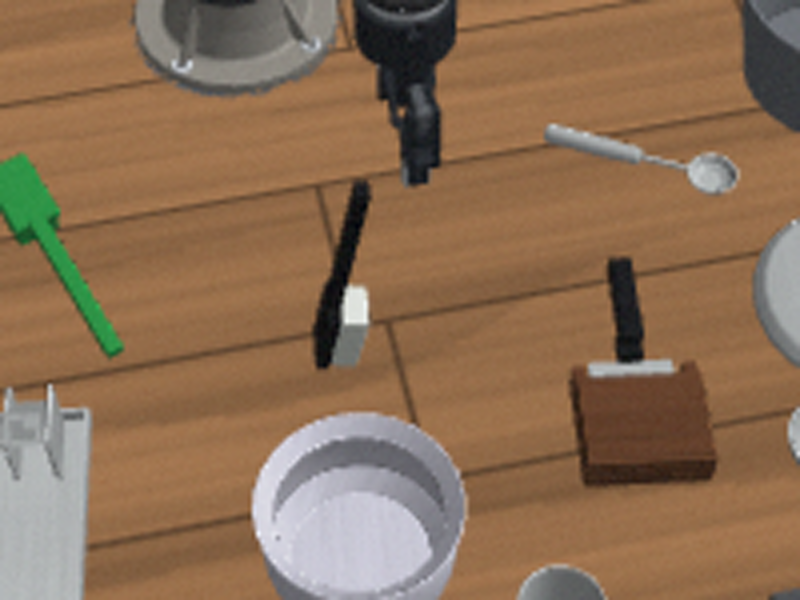

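The brush is at (345,270), pad facing +y (355,325), butt at (360,190). It is either upright on its head or lying on its side, which I settle from depth.

```bash

python3 - <<'E'
from h import *
for n in('scene','top'):
    p,d,W=grab(n);P=W.reshape(-1,3);h=cv2.cvtColor(p,cv2.COLOR_RGB2HSV).reshape(-1,3)
    r=(P[:,0]>380)&(P[:,0]<570)&(abs(P[:,1]-10)<60)&(P[:,2]>3)&(P[:,2]<260)
    for nm,k in(('dark',r&(h[:,2]<60)),('white',r&(h[:,1]<60)&(h[:,2]>120))):
        Q=P[k]; print(n,nm,len(Q))
        for a in range(0,260,25):
            q=Q[(Q[:,2]>=a)&(Q[:,2]<a+25)]
            if len(q)>3: print('  z',a+12,len(q),'x',np.percentile(q[:,0],[5,50,95]).round(),'y',np.percentile(q[:,1],[5,50,95]).round())
E
```

```text
scene dark 220
  z 12 11 x [434. 471. 472.] y [-0.  3.  9.]
  z 37 25 x [441. 472. 476.] y [ 1.  6. 12.]
  z 62 24 x [439. 471. 477.] y [ 6. 11. 19.]
  z 87 34 x [445. 461. 475.] y [10. 16. 23.]
  z 112 18 x [453. 459. 462.] y [16. 23. 30.]
  z 137 17 x [454. 459. 463.] y [21. 27. 35.]
  z 162 23 x [451. 460. 463.] y [25. 31. 38.]
  z 187 20 x [455. 461. 464.] y [29. 35. 42.]
  z 212 24 x [453. 461. 464.] y [34. 39. 46.]
  z 237 24 x [451. 460. 464.] y [38. 44. 50.]
scene white 68
  z 62 50 x [437. 457. 475.] y [27. 40. 51.]
  z 87 16 x [436. 457. 470.] y [27. 36. 45.]
top dark 0
top white 0
```

It stands upright on its head, leaning about 10° towards its bristle side. I grip the handle near the butt from above and lay it down in an arc onto the bristles.

```bash

python3 -m handwheel '1 -0.022 0.004 0 0;1 -0.023 0.004 0 0;1 0 0 0 0;1 0 0 0.03 0;1 0 0 0.03 0;1 0 0 0.013 0;1 0 0 0 0;0 0 0 0 0' 25
python3 -m handwheel '0 0 0 0 0;0 0 0 0 0;0 0 0 0 0;0 0 0 0 0;0 0 0 0 0;0 0 0 0 0;0 0 0 0 0;0 0 0 0 0'
```

```text
t: 39.55
eef_pos: [457.6, 37.4, 176.2]
orientation: [0.0, 0.711, 0.703, 0.001]
contact_force: [-0.4, 0.7, 1.1]
finger_gap: 73.3
grip_force: 0.0
t: 40.35
eef_pos: [457.1, 37.0, 175.7]
orientation: [0.0, 0.711, 0.703, 0.0]
contact_force: [-1.5, 0.9, 4.9]
finger_gap: 18.5
grip_force: 25.2
```

```bash

python3 -m handwheel '0 0.017 0 0.001 0;0 0.018 0 0.002 0;0 0.034 0 0.01 0;0 0.032 0 0.016 0;0 0.028 0 0.02 0;0 0.024 0 0.025 0;0 0.01 0 0.014 0;0 0 0 0 0' 25
python3 - <<'E'
from h import *
to(457,230,8,90); prof()
E
```

```text
t: 41.15
eef_pos: [457.9, 202.3, 85.7]
orientation: [-0.001, 0.709, 0.705, -0.0]
contact_force: [0.8, 0.4, 0.1]
finger_gap: 17.6
grip_force: 24.3
t 41.15 tcp [457.9 202.3  85.7] yaw 89.6 tilt [-0.001  0.001 -1.   ] gap 17.6 F [0.8 0.4 0.1] j [-0.21  0.28 -0.34  2.01  0.12  0.87 -0.62]
  shift tool mm [27.6 -0.9 77.8] roll -0.006
scene dark 467
  x -190 n 34 z [44. 47. 50.]
  x -170 n 65 z [33. 40. 45.]
  x -150 n 66 z [23. 29. 33.]
  x -130 n 63 z [13. 18. 25.]
  x -110 n 27 z [ 1.  7. 14.]
  x -90 n 28 z [-9. -4.  4.]
  x -70 n 28 z [-22. -15.  -9.]
  x -50 n 28 z [-34. -26. -19.]
  x -30 n 28 z [-43. -37. -29.]
  x -10 n 29 z [-53. -48. -41.]
  x 70 n 7 z [35. 38. 42.]
  x 90 n 58 z [32. 35. 38.]
scene white 50
  x -170 n 9 z [65. 72. 75.]
  x -150 n 11 z [52. 58. 73.]
  x -130 n 14 z [43. 50. 57.]
  x -110 n 12 z [36. 43. 48.]
```

```bash

python3 -m handwheel '0 0.012 0 0.015 0;0 0.01 0 0.018 0;0 0.008 0 0.018 0;0 0.005 0 0.016 0;0 0.003 0 0.01 0;0 0.001 0 0.005 0;0 0 0 0 0;0 0 0 0 0' 25
python3 - <<'E'
from h import *
to(457,230,8,90); prof()
E
```

```text
t: 42.0
eef_pos: [459.6, 237.8, 5.7]
orientation: [0.0, 0.711, 0.703, -0.0]
contact_force: [0.5, -0.3, -0.1]
finger_gap: 17.4
grip_force: 24.4
t 42.0 tcp [459.6 237.8   5.7] yaw 89.3 tilt [ 0.    -0.001 -1.   ] gap 17.4 F [ 0.5 -0.3 -0.1] j [-0.3   0.43 -0.32  2.03  0.2   0.71 -0.75]
  shift tool mm [-7.8 -2.5 -2.3] roll -0.012
scene dark 483
  x -210 n 49 z [-40. -35. -31.]
  x -190 n 59 z [-41. -37. -32.]
  x -170 n 64 z [-42. -38. -34.]
  x -150 n 62 z [-43. -40. -36.]
  x -130 n 26 z [-45. -41. -37.]
  x -110 n 25 z [-47. -43. -38.]
  x -90 n 26 z [-47. -45. -38.]
  x -70 n 24 z [-51. -47. -43.]
  x -50 n 25 z [-51. -48. -43.]
  x -30 n 26 z [-53. -51. -46.]
  x -10 n 26 z [-56. -50. -42.]
  x 50 n 56 z [-48. -45. -42.]
  x 70 n 11 z [-45. -45. -42.]
scene white 141
  x -190 n 11 z [-15.  -6.   1.]
  x -170 n 9 z [-17. -13.  -9.]
  x -150 n 13 z [-16.  -8.  -5.]
  x 190 n 13 z [-20. -16. -12.]
  x 210 n 54 z [-21. -18. -14.]
```

It is level to about 5° with the bristles down. I press a little further, clamp hard and lift.

```bash

python3 -m handwheel '0 0.001 0 0.006 0;0 0 0 0.006 0;0 0 0 0.003 0;0 0 0 0 0;0 0 0 0 0;0 0 0 0 0;0 0 0 0 0;0 0 0 0 0' 120
python3 -m handwheel '0 0 0 -0.01 0;0 0 0 -0.025 0;0 0 0 -0.035 0;0 0 0 -0.04 0;0 0 0 -0.04 0;0 0 0 -0.03 0;0 0 0 0 0;0 0 0 0 0'
python3 - <<'E'
from h import *
to(668,168,180,90); prof()
E
```

```text
t: 42.85
eef_pos: [459.9, 241.1, -9.1]
orientation: [0.0, 0.711, 0.704, 0.001]
contact_force: [1.6, 3.2, 5.7]
finger_gap: 16.3
grip_force: 117.3
t: 43.65
eef_pos: [458.7, 239.4, 170.2]
orientation: [-0.0, 0.711, 0.703, -0.0]
contact_force: [0.0, -0.1, -2.2]
finger_gap: 16.2
grip_force: 117.3
t 43.65 tcp [458.7 239.4 170.2] yaw 89.3 tilt [-0. -0. -1.] gap 16.2 F [ 0.  -0.1 -2.2] j [-0.25  0.21 -0.36  1.89  0.08  1.06 -0.66]
  shift tool mm [-68.9 210.1  -9.9] roll -0.012
scene dark 574
  x -210 n 59 z [-43. -39. -35.]
  x -190 n 73 z [-45. -41. -38.]
  x -170 n 72 z [-45. -42. -39.]
  x -150 n 73 z [-46. -44. -40.]
  x -130 n 34 z [-47. -44. -38.]
  x -110 n 29 z [-49. -46. -41.]
  x -90 n 33 z [-49. -47. -41.]
  x -70 n 29 z [-52. -49. -41.]
  x -50 n 34 z [-52. -49. -41.]
  x -30 n 31 z [-54. -50. -45.]
  x -10 n 32 z [-58. -51. -43.]
  x 10 n 9 z [-56. -47. -38.]
  x 50 n 59 z [115. 120. 123.]
  x 70 n 5 z [115. 119. 121.]
scene white 168
  x -210 n 8 z [-18. -14.  -7.]
  x -190 n 17 z [-22. -16.  -8.]
  x -170 n 14 z [-22. -16.  -6.]
  x -150 n 19 z [-20. -17.  -9.]
  x 190 n 15 z [145. 147. 151.]
  x 210 n 58 z [144. 147. 150.]
```

```bash

python3 -m handwheel '0 -0.005 0.02 0 0;0 -0.01 0.03 0 0;0 -0.01 0.035 0 0;0 -0.01 0.035 0 0;0 -0.01 0.035 0 0;0 -0.01 0.03 0 0;0 -0.004 0.02 0.01 0;0 0 0 0 0'
python3 - <<'E'
from h import *
to(669,178,155,90)
for n in('scene','top'):
    p,d,W=grab(n);P=W.reshape(-1,3);h=cv2.cvtColor(p,cv2.COLOR_RGB2HSV).reshape(-1,3)
    k=(h[:,2]<60)&(abs(P[:,0]-668)<45)&(P[:,1]<115)&(P[:,1]>-90)&(P[:,2]>175)&(P[:,2]<235)
    b=P[k]; hd=b[b[:,1]<60]; print(n,len(b),'ends',np.percentile(b,[1,99],axis=0).round(0).tolist())
    for a in range(-90,115,20):
        q=b[(b[:,1]>=a)&(b[:,1]<a+20)]
        if len(q)>3: print(a+10,len(q),'x',np.percentile(q[:,0],[5,50,95]).round(),'z',np.median(q[:,2]).round(1))
E
```

```text
t: 44.5
eef_pos: [663.7, 175.4, 155.3]
orientation: [-0.001, 0.712, 0.702, -0.003]
contact_force: [-1.3, -0.9, -1.0]
finger_gap: 16.1
grip_force: 117.2
t 44.5 tcp [663.7 175.4 155.3] yaw 89.2 tilt [-0.006 -0.003 -1.   ] gap 16.1 F [-1.3 -0.9 -1. ] j [-0.13  0.52 -0.27  1.48  0.15  1.17 -0.44]
  shift tool mm [2.7 5.2 0.3] roll -0.015
scene 498 ends [[641.0, -39.0, 190.0], [687.0, 113.0, 206.0]]
-40 45 x [644. 669. 684.] z 195.6
-20 92 x [643. 665. 685.] z 196.5
0 92 x [642. 666. 686.] z 198.2
20 92 x [644. 666. 685.] z 199.5
40 57 x [643. 665. 684.] z 199.9
60 38 x [656. 664. 672.] z 200.4
80 36 x [658. 667. 671.] z 202.3
100 35 x [659. 667. 672.] z 202.8
120 11 x [657. 668. 672.] z 203.4
top 347 ends [[635.0, -35.0, 191.0], [682.0, 84.0, 207.0]]
-40 24 x [640. 658. 677.] z 195.8
-20 78 x [636. 656. 677.] z 196.8
0 74 x [636. 658. 677.] z 198.3
20 76 x [636. 656. 679.] z 199.9
40 46 x [641. 661. 679.] z 200.1
60 29 x [652. 657. 666.] z 202.8
80 20 x [652. 659. 665.] z 202.5
```

The head centre is about 8 mm from the degchi's axis and the bristles about 58 mm above the rim. I make a small correction, settle and hand in.

```bash

python3 -m handwheel '0 -0.002 0.003 0 0;0 -0.002 0.002 0 0;0 0 0 0 0;0 0 0 0 0;0 0 0 0 0;0 0 0 0 0;0 0 0 0 0;0 0 0 0 0'
python3 -c "
from plant import job,monitor
print(abs(monitor.read_state()['qvel']).max()); print(job.hand_in())"
```

```text
t: 45.4
eef_pos: [668.4, 174.6, 160.4]
orientation: [0.0, 0.711, 0.703, -0.0]
contact_force: [0.4, -0.1, 0.1]
finger_gap: 16.2
grip_force: 117.3
0.002625888253619178
the job is handed in; nothing more can be done
None
```

The job is handed in at 45.4 s, with no verdict returned: by my measurements the scraper is fully home in the block and released, and the brush is held still and nearly level, bristles down, about 60 mm above the degchi's rim near its centre; it slipped from the fingers twice on the way, onto bare table, and had to be turned over.

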